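# Shut down the titration bench: stirrer off, electrode clipped in its sloping holder

## Task

The titration is finished: in either order, turn the stirrer's black speed knob fully anticlockwise to its end stop (off), and park the glass electrode in the sloping holder, black head uppermost, pressing its green band down past the orange sprung jaw until the shaft is fully home in the fork and lies in the lower saddle, the jaw closed over it. Never drop the electrode on the bench or force it hard against the holder, and leave the beaker, bottle and jar standing where they are.

Things in the scene. Friction and masses are not known exactly. Their poses are not given: they have to be found in the camera images.
- electrode: Loose glass electrode, 150 mm long, about 60 g. Origin on its axis at mid-length, x along the axis towards the head. Pale shaft 14 mm in diameter from x = -75 (tip) to +40 mm; black head with a red ring, 22 mm in diameter, from +40 to +75; green band on the shaft from +14 to +40. It starts lying level in the grey rest, axis 50 mm above the bench.
- band (a point): Middle of the electrode's green band, on the axis, at electrode x = +27 mm. This point belongs in the fork.
- grip_point (a point): A good place to grip the shaft, on the axis, at electrode x = -12 mm: free between the rest's cradles, and between fork and saddle in the holder.
- head_end (a point): Middle of the head's end face, electrode x = +75 mm.
- rest: Fixed grey bench rest under the electrode: base plate 150 x 60 mm, 10 mm high, with two open cradles, each 12 mm long and 24 mm wide, at x = -55 and +27 mm, whose flared sides reach 56 mm above the bench. Origin at bench level.
- clip: Fixed teal fork clip of the holder. Origin on the parked shaft's axis in the middle of the fork, 165 mm above the bench. x along the parked shaft, rising 30 degrees away from the robot (head to +x); z out of the mouth, 30 degrees from vertical; push along -z. Fork x -7 to +7 mm, floor z = -7; fixed prong: inner face y = -9, straight up to z = 14, flared to z = 27. Jaw on the +y side.
- saddle (a point): Where the parked shaft's axis passes the lower saddle, clip x = -82 mm: an open flared cradle 12 mm long, floor 7 mm below the axis. Once released the electrode may slide down a few mm until its head's shoulder meets the fork.
- spine_top (a point): Top of the white spine, 30 mm wide, that joins fork and saddle, 38 mm below the parked axis at clip x = -39 mm: there the fingers may straddle the shaft. Holder base: 120 x 90 mm on a steel post.
- jaw (a joint): Orange sprung jaw of the fork, rad: 0 closed, grows to 0.6 as it is pushed outwards to clip +y; it needs about 0.2 to let the shaft pass and springs back. Hinge along clip x at y = 14.5, z = -16 mm.
- jaw_nose (a point): Centre of the jaw's rounded nose (radius 4 mm, 12 mm long in x); closed, it is at clip y = 6.5, z = 10.5 mm and leaves 11.5 mm to the fixed prong for the 14 mm shaft. Above it an orange lip flares outwards to z = 25 mm.
- speed (a joint): Stirrer's speed knob, rad: 0 is off, the anticlockwise end stop seen from above; grows clockwise to 4.7. It stays where it is left.
- speed_grip (a point): On the knob's upright axis at grip height, 92 mm above the bench. The black grip bar, 38 mm long, 14 wide, 32 high (top 7 mm above this point), lies along this point's x, which turns with the knob; white pointer on its -x half. At off the pointer faces the stirrer's nearer short edge. Below it a disc 40 mm and a grey ring 64 mm in diameter.
- stirrer: Fixed white and teal magnetic stirrer, 200 x 130 mm, 55 mm high, origin at the centre of its underside; the knob stands at x = -58 mm, a round plate of 112 mm diameter at x = +38 mm, its top 60 mm above the bench.
- beaker: Bystander: empty glass beaker, 68 mm across, 75 mm high, on the stirrer's plate; origin under its centre.
- amber_bottle: Bystander: amber bottle, 60 mm across, 130 mm high, on the bench; origin under its centre.
- jar: Bystander: glass jar with green lid, 56 mm across, 75 mm high, on the bench; origin under its centre.
There are look-alikes about, which are no part of the job. What is meant by the electrode is not blue or purple, and is the larger of those in its own colour.

How it is judged:
By the outcome, as a careful person would: the job done as asked, in the order asked, and still so for the second after the job is handed in, with the robot touching nothing.
It also fails if it takes over 56 s, if anything falls off the work surface, if the arm or the gripper's body presses on something with over 40 N, if the wrist force passes 120 N, or if a joint passes its speed limit or range.

## Robot

A 6-joint arm with a two-finger parallel gripper is mounted at the origin on the work surface. World frame = base frame: x ahead of the robot, y to its left, z up, the work surface at z = 0. Lengths are in m, angles in rad, forces in N, time in s.
With the tool pointing down it reaches from about 0.35 to 0.975 m from the base axis. Payload 4.9 kg.
Tool frame: the origin (TCP) lies at the very end of the fingers, on their centre line; the grasp point (between the pads) lies 19 mm behind it; z points along the fingers, y is the line along which they close (so a half turn about z gives the same grasp; the last joint's range is limited). The gripper opens to 85 mm and grips with 20 to 120 N. Pads are 22 mm wide; open, the fingers measure 114 mm over their backs; the gripper's body (76 mm by 85 mm) begins 54 mm behind the grasp point. The pads swing forward as they close: fully open they stand 13 mm farther back than shut.
Start: joints at [-1.368, 0.053, 1.613, -0, 1.476, -0.119], TCP at [0.198, -0.593, 0.201] pointing down, gripper open.
Joint ranges: [-3.01, 3.01], [-1.01, 2.22], [0.06, 2.58], [-1.02, 4.17], [0.09, 2.62], [-3.14, 3.14]. Speed limits (rad/s): [2.57, 2.57, 3.14, 3.14, 3.14, 3.14].

## Interface

Orientations are given as a unit quaternion [w, x, y, z].
In Python, from plant import manip gives the robot as it stands.
- The arm moves only by the shell command python3 -m pendant 'ROWS'. ROWS is JSON, a list of rows, each a list of 3 entries, a list of its own where there are three numbers: the opening, from 0 (shut) to 1 (fully open), then the shift along the tool's x, y, z in units of 12 cm (1.0 is 12 cm), then the turn about the tool's z in units of pi rad (1.0 is pi rad). In form: [[gripper, [dx, dy, dz], roll], ...]. A call has 1 to 10 rows; each row is the pose to reach, as a shift and turn from the pose commanded when the call began, along the tool's axes at that moment, turning the shorter way round; what a row does not reach only later rows make up. A row lasts 1/10 s, in which the tool goes at most 50 mm and 8.59 degrees, less where a joint would pass 70% of its speed; a pose out of reach is approached as far as the arm can. A call with a number of a shift or a turn outside -1 to 1 is refused whole. A call with a gripper value outside its range is refused whole. The fingers move at their own pace and stop on an object; the grip force is fixed at half the most. Time passes only in rows, so rows that repeat a pose let the fingers close. It gives the time, the measured TCP pose, the force, the opening and the grip force at its end, in the units of the state.
- manip.state(): the state, without advancing time (a new reading comes with each control period).
- manip.grab_frame(name): name is "scene" or "top" or "wrist"; returns a dict with "img" (384x512x3 uint8, red, green, blue), "fx", "fy", "cx", "cy" (pixels), "eye" and "rotation" of the camera in the world; the wrist camera has in their place "tool_from_camera" (4x4, takes a point from camera to tool coordinates, whose origin is the TCP and whose axes are the flange's). Camera axes: x right, y down, z forward; pixel columns grow to the right and rows downward; lengths in m; the calibration is good to about 2 mm. A picture is of the moment at which its call begins: read the wrist's pose just before it. There is no depth.
- manip.job_done(): hands the job in; it is judged then, once.
The state is a dict: "time": time; "joint_pos": joint angles; "joint_vel": joint speeds; "joint_efforts": joint torques, N m; "tool_pos": TCP position; "tool_rot": TCP orientation; "contact_force": force on the tool from outside, world axes, zero at the start; "ft_torque": the same for the moment, N m; "gripper_width": opening from 0.0 (shut) to 1.0 (fully open); "grasp_force": force on a finger pad.
Only numpy, scipy, OpenCV 4.12 (cv2) and the standard library are available. Lean on these libraries where they do the work, as an engineer would, in place of code of your own. Each camera call takes 0.05 s, during which the arm holds its last target. There are 200 camera calls.

## Working session

There is one attempt and no reset: what is moved stays moved. The work goes in short steps, Python scripts to look and compute and a shell command to move; the robot and the scene stay as the last step left them, time stands still between calls to the robot, and variables do not carry over. Pictures are saved under pics/ and viewed, at most 10 in all, crops included, and the job is handed in when it is done.

```bash
mkdir -p pics; ls
python3 - <<'E'
from plant import manip
import cv2,json,numpy as np
for n in("scene","top"):
    f=manip.grab_frame(n); cv2.imwrite(f"pics/{n}0.png",f["img"][...,::-1]); 
    np.savez(f"{n}0.npz",**f)
    print(n,f["fx"],f["cx"],f["cy"],f["eye"],f["rotation"])
print(manip.state())
E
```

```text
pics
scene 405.98938595447254 258.1236416089222 189.9176095650232 [ 0.96168636 -0.81293469  0.79551818] [-0.42205485  0.86992757  0.23236023 -0.10537767]
top 446.59381216121125 259.6800859373471 185.79666253425378 [ 0.42537531 -0.05464707  1.12374602] [-0.04811705  0.71393638 -0.69669551  0.05094086]
{'time': 0.1, 'joint_pos': array([-1.36798708e+00,  5.32954237e-02,  1.61413724e+00, -1.64717717e-05,
        1.47598620e+00, -1.18953721e-01]), 'joint_vel': array([-0.00180957, -0.00249276, -0.00267986,  0.00050536, -0.00025762,
       -0.00187142]), 'joint_efforts': array([ 9.93625099e-05, -3.94899559e+01, -3.71364927e+01, -1.95127991e-04,
        3.84193962e-03, -7.02407679e-07]), 'tool_pos': array([ 0.19754953, -0.59231801,  0.19969478]), 'tool_rot': array([-9.11957163e-04,  9.87085926e-01,  1.60189079e-01, -4.64641383e-05]), 'contact_force': array([ 0.19640306, -0.48586825, -0.08437723]), 'ft_torque': array([ 0.08926487, -0.02064687,  0.04419947]), 'grasp_force': 0.0, 'gripper_width': 1.0007397612385582}
```

View pics/scene0.png

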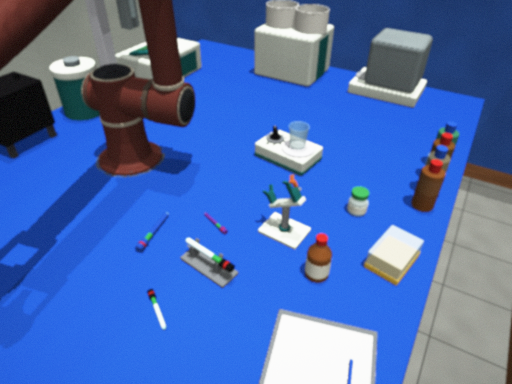

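View pics/top0.png

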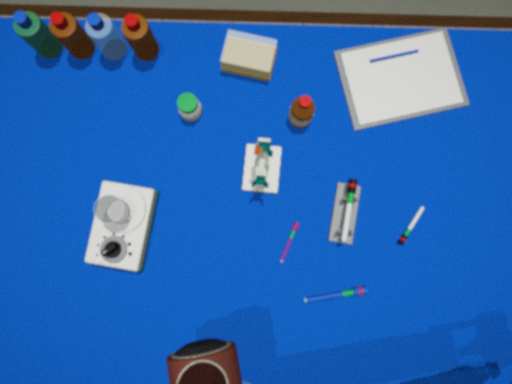

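The top view shows the electrode in the rest at about (345,212), head up at (352,185). The holder is at (262,165) with its fork at the upper end, and the knob is at (112,249). The bystanders are clear of all three. Next I'll get coarse positions from colour masks.

```bash
cat > h.py <<'E'
import numpy as np,cv2
from scipy.spatial.transform import Rotation as R
def rot(q): return R.from_quat(np.r_[q[1:],q[0]]).as_matrix()
def ray(f,uv,st=None):
    d=np.array([(uv[0]-f["cx"])/f["fx"],(uv[1]-f["cy"])/f["fy"],1.])
    if "eye" in f: return np.array(f["eye"]),rot(np.array(f["rotation"]))@d
    T=np.array(f["tool_from_camera"]);M=rot(st["tool_rot"])
    return np.array(st["tool_pos"])+M@T[:3,3],M@T[:3,:3]@d
def onz(f,uv,z,st=None):
    o,d=ray(f,uv,st);return o+d*(z-o[2])/d[2]
def tri(r1,r2):
    A=np.c_[r1[1],-r2[1]];s=np.linalg.lstsq(A,r2[0]-r1[0],rcond=None)[0]
    a=r1[0]+s[0]*r1[1];b=r2[0]+s[1]*r2[1];return (a+b)/2,np.linalg.norm(a-b)
def blobs(img,lo,hi,box,amin=3):
    h=cv2.cvtColor(img,cv2.COLOR_RGB2HSV);m=cv2.inRange(h,np.array(lo),np.array(hi))
    k=np.zeros_like(m);x0,y0,x1,y1=box;k[y0:y1,x0:x1]=m[y0:y1,x0:x1]
    n,l,s,c=cv2.connectedComponentsWithStats(k)
    return [(c[i].round(1),s[i,4],s[i,:4]) for i in range(1,n) if s[i,4]>=amin]
GREEN=((45,100,60),(75,255,255));TEAL=((76,90,30),(95,255,255));RED=((0,150,90),(6,255,255));ORANGE=((7,150,100),(18,255,255));BLACK=((0,0,0),(179,255,45));WHITE=((0,0,150),(179,60,255))
E
python3 - <<'E'
from h import *
T=dict(np.load("top0.npz"));S=dict(np.load("scene0.npz"))
for nm,f,bx in(("top",T,dict(rest=(325,170,370,250),hold=(235,130,290,205),stir=(80,175,165,275))),("scene",S,dict(rest=(175,230,245,290),hold=(255,170,315,250),stir=(250,120,328,175)))):
  for b,box in bx.items():
    for c in ("GREEN","TEAL","RED","ORANGE","BLACK","WHITE"):
      if b=="stir" and c in("GREEN","RED","ORANGE"):continue
      for x in blobs(f["img"],*globals()[c],box,4): print(nm,b,c,x[0],x[1],x[2])
a=T["img"][125:255,230:375];b=T["img"][170:280,75:165]
a=cv2.resize(a,None,fx=3.4,fy=3.4,interpolation=2);b=cv2.resize(b,None,fx=3.4,fy=3.4,interpolation=2)
o=np.zeros((450,800,3),np.uint8);o[:a.shape[0],:a.shape[1]]=a;o[:b.shape[0],494:494+b.shape[1]]=b[:,:306]
cv2.imwrite("pics/c1.png",o[...,::-1])
E
```

```text
top rest GREEN [350.2 196.9] 61 [347 192   7  11]
top rest RED [351.7 184.9] 22 [349 183   7   5]
top rest BLACK [349.1 189.2] 9 [348 188   4   3]
top rest WHITE [336.5 211.9] 417 [329 183  16  59]
top rest WHITE [349.6 219.2] 479 [341 186  19  58]
top hold TEAL [265.7 147.4] 75 [260 143  12  12]
top hold TEAL [259.8 181.1] 80 [253 177  14   9]
top hold ORANGE [258.1 149.8] 27 [256 147   6   6]
top hold WHITE [261.6 167.7] 1453 [242 137  40  57]
top stir BLACK [113.  249.1] 83 [106 243  13  13]
top stir BLACK [108.2 246. ] 5 [107 245   4   3]
top stir WHITE [119.9 223.8] 4226 [ 85 181  70  91]
scene rest GREEN [216.7 258.7] 49 [212 255  10   8]
scene rest TEAL [216.  255.2] 5 [214 254   5   3]
scene rest RED [224.6 264.5] 23 [223 262   5   7]
scene rest BLACK [220.9 263.4] 15 [219 260   5   7]
scene rest BLACK [229.2 267.4] 36 [226 264   7   7]
scene rest WHITE [200.2 248.8] 217 [186 238  28  24]
scene rest WHITE [203.9 269.2] 290 [181 253  45  32]
scene rest WHITE [234.1 272.4] 15 [232 270   5   6]
scene hold TEAL [297.9 171.9] 19 [292 170  12   5]
scene hold TEAL [293.6 192.6] 121 [285 182  16  20]
scene hold TEAL [270.9 195.2] 70 [266 186  10  17]
scene hold TEAL [283.7 228.7] 23 [280 226   9   5]
scene hold ORANGE [292.8 180.6] 24 [291 176   6  10]
scene hold ORANGE [312.6 247.6] 16 [310 245   5   5]
scene hold WHITE [300.5 200.6] 47 [296 197  10   8]
scene hold WHITE [281.3 202.5] 129 [270 199  25   8]
scene hold WHITE [284.4 230.5] 922 [259 212  52  37]
scene stir TEAL [280.8 164.6] 70 [256 154  48  21]
scene stir BLACK [274.7 134.8] 46 [271 129   8  10]
scene stir WHITE [291.4 148.2] 1292 [255 130  68  41]
```

View pics/c1.png

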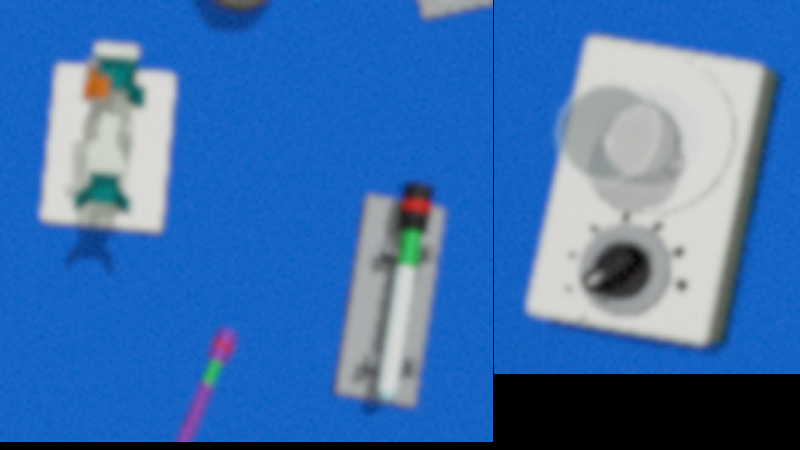

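The crop shows the electrode in the rest with its head up. The fork has its jaw on the left at about (97,85), and the saddle is at (103,195). The knob pointer faces left and slightly down at (592,280), with the knob centre at (623,270), so it needs about 60° anticlockwise.

Run:
```python
from h import *
from plant import manip
T=dict(np.load("top0.npz"));S=dict(np.load("scene0.npz"))
p=lambda u,v:(230+u/3.4-.35,125+v/3.4-.35); q=lambda u,v:(75+(u-494)/3.4-.35,170+v/3.4-.35)
pr=lambda n,x:print(n,np.round(x,4))
band=onz(T,(350.2,196.9),.053);red=onz(T,(351.7,184.9),.055);tip=onz(T,p(388,398),.052)
pr("band",band);pr("red",red);pr("tip",tip);d=red-tip;pr("len,yaw",(np.linalg.norm(d),np.degrees(np.arctan2(d[1],d[0]))))
pr("band tri",tri(ray(T,(350.2,196.9)),ray(S,(216.7,258.7)))[0])
# rest base corners z=.01
c=[onz(T,p(*x),.01) for x in((368,194),(445,208),(415,406),(335,392))];pr("rest c",np.mean(c,0));e=(c[0]+c[1]-c[2]-c[3])/2;pr("rest yaw,len",(np.degrees(np.arctan2(e[1],e[0])),np.linalg.norm(e[:2])))
# stirrer top corners z=.055
c=[onz(T,q(*x),.055) for x in((587,36),(766,66),(712,344),(528,312))];s=np.mean(c,0);e=(c[0]+c[1]-c[2]-c[3])/2;u=e/np.linalg.norm(e);pr("stir",s);pr("yaw,len",(np.degrees(np.arctan2(u[1],u[0])),np.linalg.norm(e)));pr("knob from stir",s-.058*u)
k=onz(T,q(622,270),.099);pt=onz(T,q(590,280),.099);pr("knob",k);pr("pointer dir",np.degrees(np.arctan2(*(pt-k)[1::-1])))
# holder
base=[onz(T,p(*x),.012) for x in((55,62),(178,72),(163,233),(39,221))];e=(base[0]+base[1]-base[2]-base[3])/2;pr("base",np.mean(base,0));pr("yaw,len",(np.degrees(np.arctan2(e[1],e[0])),np.linalg.norm(e)))
pr("nose o",onz(T,(258.1,149.8),.18));pr("fork teal",onz(T,(265.7,147.4),.18));pr("saddle",onz(T,(259.8,181.1),.125))
pr("orange tri",tri(ray(T,(258.1,149.8)),ray(S,(292.8,180.6)))[0])
st=manip.state();pr("M",rot(st["tool_rot"]))
f=manip.grab_frame("wrist");pr("tfc",np.array(f["tool_from_camera"]));print(f["fx"],f["cx"],f["cy"])
```

```text
band [ 0.5549 -0.2764  0.053 ]
red [ 0.584  -0.2797  0.055 ]
tip [ 0.4471 -0.2608  0.052 ]
len,yaw [ 0.1382 -7.8804]
band tri [ 0.5543 -0.277   0.0522]
rest c [ 0.5202 -0.2711  0.01  ]
rest yaw,len [-9.138   0.1483]
stir [0.474  0.2732 0.055 ]
yaw,len [-7.743   0.1961]
knob from stir [0.4165 0.281  0.055 ]
knob [0.4169 0.2736 0.099 ]
pointer dir 108.834
base [ 0.6286 -0.0611  0.012 ]
yaw,len [-4.1072  0.1214]
nose o [ 0.637  -0.0515  0.18  ]
fork teal [ 0.6427 -0.0678  0.18  ]
saddle [ 0.5771 -0.057   0.125 ]
orange tri [ 0.639  -0.051   0.1745]
M [[ 9.487e-01  3.162e-01 -4.000e-04]
 [ 3.162e-01 -9.487e-01  1.800e-03]
 [ 2.000e-04 -1.800e-03 -1.000e+00]]
tfc [[-2.000e-04 -9.628e-01 -2.703e-01  7.060e-02]
 [ 1.000e+00 -5.000e-04  8.000e-04  6.000e-04]
 [-9.000e-04 -2.703e-01  9.628e-01 -1.721e-01]
 [ 0.000e+00  0.000e+00  0.000e+00  1.000e+00]]
317.72447420011787 250.7914546156116 191.65745778034565
```

```bash
python3 -m pendant '[[1,[1,-0.528,0],0],[1,[1,-0.528,0],0],[1,[1,-0.528,0],0],[1,[1,-0.528,0],0]]' | tail -c 400; python3 -m pendant '[[1,[1,-0.528,0],0],[1,[1,-0.528,0],0],[1,[1,-0.528,0],0],[1,[1,-0.528,0],0]]' | tail -c 400;  python3 -m pendant '[[1,[1,-0.528,0],0],[1,[1,-0.528,0],0],[1,[1,-0.528,0],0],[1,[1,-0.528,0],0]]' | tail -c 400; python3 -m pendant '[[1,[0.3,-0.16,0.3],0.149],[1,[0.3,-0.16,0.3],0.149],[1,[0.3,-0.16,0.3],0.149],[1,[0.3,-0.16,0.3],0.149],[1,[0.3,-0.16,0.3],0.149],[1,[0.3,-0.16,0.3],0.149]]'
python3 - <<'E'
from h import *
from plant import manip
st=manip.state();f=manip.grab_frame("wrist");np.savez("w1.npz",**f,**{k:st[k] for k in("tool_pos","tool_rot")})
cv2.imwrite("pics/w1.png",f["img"][...,::-1])
box=(0,0,512,384)
for c in("GREEN","RED","BLACK"):
  for x in blobs(f["img"],*globals()[c],box,60): print(c,x, onz(f,x[0],.05,st).round(4))
print(st["time"],st["tool_pos"])
E
```

```text
time: 0.55
tool_pos: [0.2939, -0.4919, 0.2005]
tool_rot: [-0.001, 0.987, 0.163, 0.0]
contact_force: [-0.3, -0.3, -0.5]
gripper_width: 1.002
grasp_force: 0.0
time: 0.95
tool_pos: [0.3872, -0.3945, 0.2006]
tool_rot: [-0.0, 0.987, 0.162, 0.0]
contact_force: [-0.2, -0.6, 0.5]
gripper_width: 1.0
grasp_force: 0.0
time: 1.35
tool_pos: [0.4807, -0.297, 0.2006]
tool_rot: [-0.0, 0.987, 0.162, 0.0]
contact_force: [-0.5, -0.1, -0.9]
gripper_width: 1.0
grasp_force: 0.0
time: 1.95
tool_pos: [0.5068, -0.2702, 0.1651]
tool_rot: [0.0, 0.997, -0.073, 0.0]
contact_force: [0.2, 0.3, 0.7]
gripper_width: 1.002
grasp_force: 0.0
GREEN (array([249.5, 128.4]), np.int32(476), array([242, 114,  16,  30], dtype=int32)) [ 0.5551 -0.2759  0.05  ]
GREEN (array([399.6, 176.3]), np.int32(173), array([392, 167,  17,  20], dtype=int32)) [ 0.4917 -0.4071  0.05  ]
GREEN (array([140.5, 225.1]), np.int32(112), array([136, 219,  10,  14], dtype=int32)) [ 0.4795 -0.1582  0.05  ]
GREEN (array([277.3, 315.9]), np.int32(240), array([267, 308,  22,  16], dtype=int32)) [ 0.3585 -0.2765  0.05  ]
RED (array([249.9,  91.5]), np.int3
[... 424 characters left out ...]
57.4,  80. ]), np.int32(159), array([252,  72,  11,  16], dtype=int32)) [ 0.5944 -0.2886  0.05  ]
BLACK (array([29.5, 88.2]), np.int32(61), array([19, 79, 16, 18], dtype=int32)) [ 0.6163 -0.0937  0.05  ]
BLACK (array([249.9, 104.8]), np.int32(385), array([238,  96,  25,  18], dtype=int32)) [ 0.5751 -0.2792  0.05  ]
BLACK (array([392.1, 188.3]), np.int32(127), array([384, 182,  17,  14], dtype=int32)) [ 0.4812 -0.4     0.05  ]
BLACK (array([385.1, 200.7]), np.int32(112), array([378, 194,  16,  13], dtype=int32)) [ 0.4699 -0.3931  0.05  ]
BLACK (array([255.9, 339. ]), np.int32(36436), array([  0, 243, 512, 141], dtype=int32)) [ 0.333  -0.2501  0.05  ]
1.95 [ 0.50683735 -0.27016286  0.16513085]
```

View pics/w1.png

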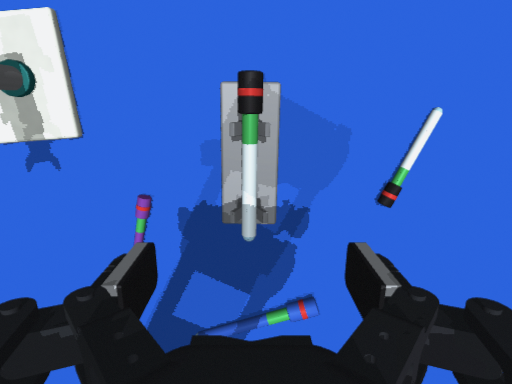

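The wrist view shows the electrode centred under the open fingers, with the band at (249,128) and the grip area at about (249,175). I'll descend and grip it.

```bash
python3 -m pendant '[[1,[0.05,-0.012,0.4],0],[1,[0.05,-0.012,0.8],0],[1,[0.05,-0.012,1],0],[1,[0.05,-0.012,1],0],[1,[0.05,-0.012,1],0]]' ; python3 -m pendant '[[1,[0,0,0.07],0],[1,[0,0,0.07],0],[0,[0,0,0.07],0],[0,[0,0,0.07],0],[0,[0,0,0.07],0],[0,[0,0,0.07],0],[0,[0,0,0.07],0],[0,[0,0,0.07],0],[0,[0,0,0.07],0],[0,[0,0,0.07],0]]'
```

```text
time: 2.5
tool_pos: [0.5135, -0.269, 0.0455]
tool_rot: [0.0, 0.997, -0.073, 0.0]
contact_force: [-0.7, -0.3, -0.0]
gripper_width: 1.0
grasp_force: 0.0
time: 3.5
tool_pos: [0.5133, -0.2685, 0.0364]
tool_rot: [-0.0, 0.997, -0.073, -0.0]
contact_force: [0.3, 0.1, -0.5]
gripper_width: 0.002
grasp_force: 0.0
```

Run:
```python
from h import *
from plant import manip
f=manip.grab_frame("wrist");s=manip.grab_frame("scene")
cv2.imwrite("pics/w2.png",np.hstack([f["img"][60:330,60:440],cv2.resize(s["img"][190:300,130:300],(418,270),interpolation=2)])[...,::-1])
```

```text
(no output)
```

View pics/w2.png

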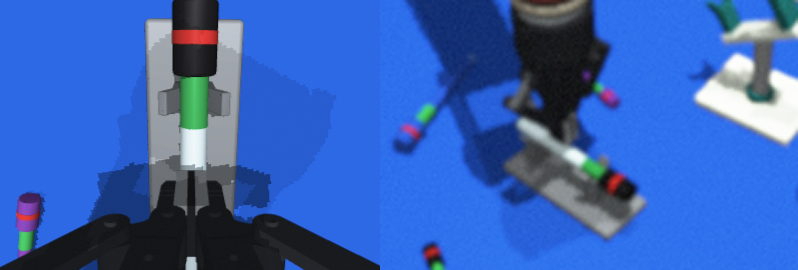

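Run:
```python
from h import *
from plant import manip
st=manip.state();f=manip.grab_frame("wrist");s=manip.grab_frame("scene")
W=[("G",blobs(f["img"],*GREEN,(200,60,300,250),60)),("R",blobs(f["img"],*RED,(200,40,300,150),60))]
S=[("G",blobs(s["img"],*GREEN,(190,230,245,290),8)),("R",blobs(s["img"],*RED,(190,230,245,290),8))]
print(W,S)
for (n,a),(m,b) in zip(W,S): print(n,tri(ray(f,a[0][0],st),ray(s,b[0][0])))
print(st["grasp_force"],st["gripper_width"])
```

```text
[('G', [(array([253.5, 161.9]), np.int32(1447), array([240, 136,  29,  53], dtype=int32))]), ('R', [(array([254.9,  96.5]), np.int32(624), array([233,  90,  45,  14], dtype=int32))])] [('G', [(array([216.6, 258.7]), np.int32(49), array([212, 255,  10,   8], dtype=int32))]), ('R', [(array([224.6, 264.6]), np.int32(25), array([223, 262,   5,   7], dtype=int32))])]
G (array([ 0.55371863, -0.27628336,  0.0508946 ]), np.float64(0.002199425554787638))
R (array([ 0.5833377 , -0.28263684,  0.05339715]), np.float64(0.005833207059767196))
0.0 -0.0010284303619463994
```

Run:
```python
from h import *
from plant import manip
st=manip.state();f=manip.grab_frame("wrist");s=manip.grab_frame("scene")
Rm=rot(s["rotation"])
def pj(P): c=Rm.T@(np.array(P)-s["eye"]);return (s["fx"]*c[0]/c[2]+s["cx"],s["fy"]*c[1]/c[2]+s["cy"])
T=np.array(f["tool_from_camera"])
def pw(P): c=T[:3,:3].T@(np.array(P)-T[:3,3]);return (f["fx"]*c[0]/c[2]+f["cx"],f["fy"]*c[1]/c[2]+f["cy"])
for z in(.036,.055,.075): print(z,pj((.5133,-.2685,z)))
a=cv2.resize(s["img"][215:285,165:245],(640,560),interpolation=cv2.INTER_CUBIC)
for z,c in((.036,(255,255,0)),(.055,(0,255,0))):
  u,v=pj((.5133,-.2685,z));cv2.circle(a,(int((u-165+.5)*8),int((v-215+.5)*8)),4,c,-1)
print(pw((0,0,0)),pw((0,0,-.019)))
cv2.imwrite("pics/s3.png",a[...,::-1])
```

```text
0.036 (np.float64(205.66232854301836), np.float64(254.63352282930987))
0.055 (np.float64(205.14334516630382), np.float64(249.37423112770398))
0.075 (np.float64(204.58368588797157), np.float64(243.70273656675434))
(np.float64(251.21603845399687), np.float64(228.8091579637436)) (np.float64(251.27141691669817), np.float64(242.68269545819032))
```

View pics/s3.png

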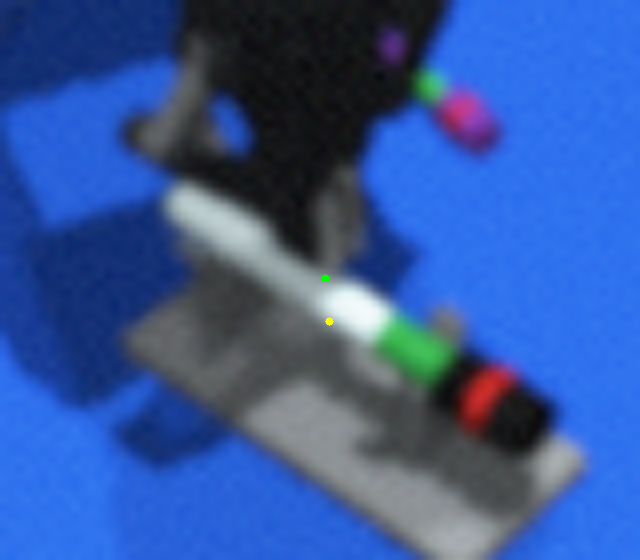

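```bash
python3 -m pendant '[[0,[0,0,-0.05],0],[0,[0,0,-0.1],0],[0,[0,0,-0.15],0],[0,[0,0,-0.15],0]]'
python3 - <<'E'
from h import *
from plant import manip
st=manip.state();f=manip.grab_frame("wrist");s=manip.grab_frame("scene")
print(blobs(f["img"],*GREEN,(200,60,300,250),60),blobs(s["img"],*GREEN,(190,220,245,290),8))
# local contrast picture of finger area
c=f["img"][180:300,170:340];c=cv2.resize(c,None,fx=4,fy=4,interpolation=2);c=(255*(c/255.)**.5).astype(np.uint8)
cv2.imwrite("pics/w3.png",c[...,::-1])
E
```

```text
time: 4.2
tool_pos: [0.5143, -0.2693, 0.0562]
tool_rot: [0.001, 0.997, -0.073, 0.001]
contact_force: [-0.0, -0.6, -0.2]
gripper_width: 0.005
grasp_force: 0.0
[(array([252.3, 157.3]), np.int32(1162), array([240, 134,  26,  48], dtype=int32))] [(array([216.6, 258.7]), np.int32(49), array([212, 255,  10,   8], dtype=int32))]
```

View pics/w3.png

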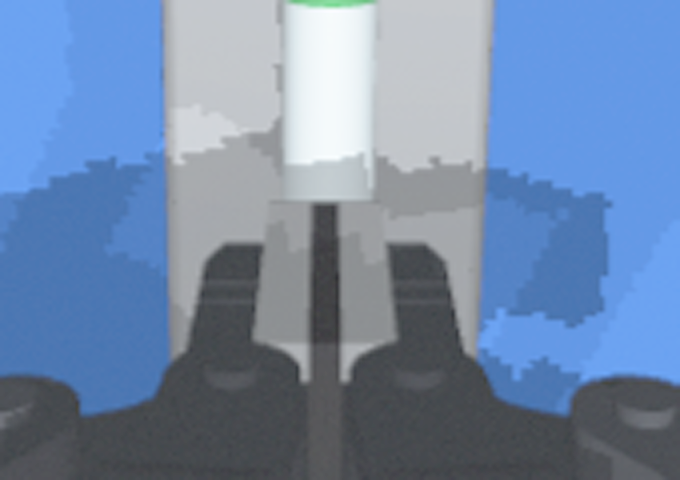

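The fingers shut just above the shaft. The electrode hasn't moved, and the real fingertips look about 20 mm short of the TCP. I'll open, go lower and grip again.

```bash
python3 -m pendant '[[1,[0,0,0],0],[1,[0,0,0],0],[1,[0,0,0],0],[1,[0,0,0],0],[1,[0,0,0],0],[1,[0,0,0],0],[1,[0,0,0],0]]'; python3 -m pendant '[[1,[0,0,0.1],0],[1,[0,0,0.2],0],[1,[0,0,0.3],0],[1,[0,0,0.3],0]]'; python3 -m pendant '[[0.6,[0,0,0],0],[0.3,[0,0,0],0],[0,[0,0,0],0],[0,[0,0,0],0],[0,[0,0,0],0],[0,[0,0,0],0],[0,[0,0,0],0]]'
```

```text
time: 5.0
tool_pos: [0.5133, -0.2686, 0.0544]
tool_rot: [-0.0, 0.997, -0.073, 0.0]
contact_force: [0.2, -0.0, -0.9]
gripper_width: 1.004
grasp_force: 0.0
time: 5.4
tool_pos: [0.5112, -0.2671, 0.015]
tool_rot: [-0.001, 0.997, -0.073, -0.002]
contact_force: [-1.3, 0.1, -1.3]
gripper_width: 1.004
grasp_force: 0.0
time: 6.1
tool_pos: [0.5137, -0.2689, 0.0192]
tool_rot: [0.0, 0.997, -0.073, 0.0]
contact_force: [-0.4, -0.8, 2.9]
gripper_width: 0.125
grasp_force: 58.6
```

```bash
python3 -m pendant '[[0,[0,0,-0.1],0],[0,[0,0,-0.25],0],[0,[0,0,-0.5],0],[0,[0,0,-0.5],0],[0,[0,0,-0.5],0]]'
python3 - <<'E'
from h import *
from plant import manip
st=manip.state();f=manip.grab_frame("wrist");s=manip.grab_frame("scene")
G=blobs(f["img"],*GREEN,(200,60,300,250),60);Rr=blobs(f["img"],*RED,(200,30,300,250),60);g=blobs(s["img"],*GREEN,(190,190,245,290),8);r=blobs(s["img"],*RED,(190,190,255,290),8)
print(G,Rr,g,r)
print(tri(ray(f,G[0][0],st),ray(s,g[0][0])),tri(ray(f,Rr[0][0],st),ray(s,r[0][0])),st["tool_pos"])
a=cv2.resize(s["img"][190:290,165:265],(500,500),interpolation=2)
cv2.imwrite("pics/w4.png",np.hstack([a,f["img"][60:360,130:380].repeat(1,0)[:300] if 0 else cv2.resize(f["img"][40:340,170:340],(283,500))])[...,::-1])
E
```

```text
time: 6.6
tool_pos: [0.5138, -0.2689, 0.0795]
tool_rot: [0.0, 0.997, -0.073, 0.001]
contact_force: [0.0, -0.0, -1.8]
gripper_width: 0.124
grasp_force: 58.6
[(array([251.5, 169.6]), np.int32(1773), array([236, 141,  32,  59], dtype=int32))] [(array([252.6,  96.5]), np.int32(796), array([228,  89,  51,  16], dtype=int32))] [(array([214.8, 241. ]), np.int32(37), array([211, 238,   9,   7], dtype=int32))] [(array([223.9, 246.5]), np.int32(22), array([222, 244,   5,   6], dtype=int32))]
(array([ 0.55309673, -0.27588864,  0.11095092]), np.float64(0.003939256862878729)) (array([ 0.58365256, -0.28174131,  0.11472649]), np.float64(0.005831348462595093)) [ 0.5138197  -0.2688969   0.07948622]
```

View pics/w4.png

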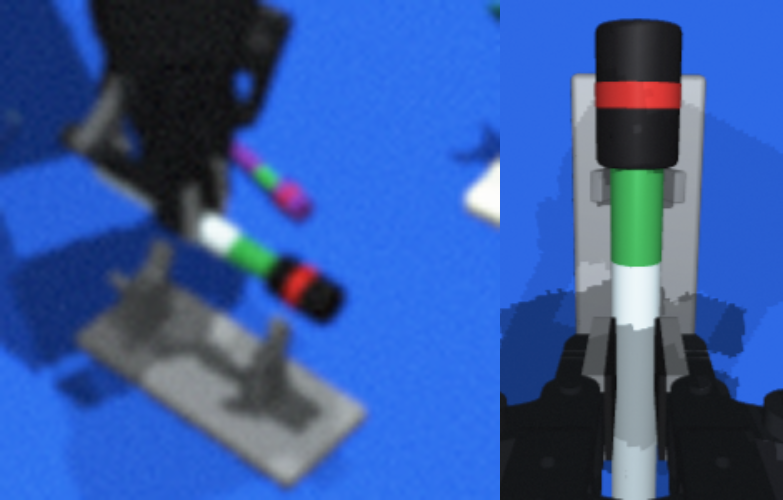

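The electrode is held level: the band triangulates at 0.111 m, and the axis is 31 mm above the TCP reading. Next I'll raise it and look at the holder from the wrist in two views.

```bash
cat > look.py <<'E'
from h import *
from plant import manip
import sys
st=manip.state();f=manip.grab_frame("wrist");n=sys.argv[1]
np.savez(n+".npz",**f,**{k:st[k] for k in("tool_pos","tool_rot")});cv2.imwrite(f"pics/{n}.png",f["img"][...,::-1])
print(st["tool_pos"].round(4))
for c in("TEAL","ORANGE"):
  for x in blobs(f["img"],*globals()[c],(0,0,512,384),60): print(c,*x)
E
python3 -m pendant '[[0,[0,0,-0.5],0],[0,[0,0,-1],0],[0,[0,0,-1],0],[0,[0,0,-1],0]]'; python3 -m pendant '[[0,[0.25,-0.8,-0.2],0],[0,[0.25,-0.8,-0.2],0],[0,[0.25,-0.8,-0.2],0],[0,[0.25,-0.8,-0.2],0]]'; python3 look.py v1;  python3 -m pendant '[[0,[-0.5,0.1,-0.2],0],[0,[-0.5,0.1,-0.2],0],[0,[-0.5,0.1,-0.2],0],[0,[-0.5,0.1,-0.2],0]]'; python3 look.py v2; python3 -c "
import cv2,numpy as np
a=cv2.imread('pics/v1.png');b=cv2.imread('pics/v2.png')
cv2.imwrite('pics/v12.png',np.hstack([a[:,:300],b[:,:300]]))"
```

```text
time: 7.1
tool_pos: [0.5149, -0.2697, 0.202]
tool_rot: [0.002, 0.997, -0.073, 0.003]
contact_force: [-0.4, -0.1, -0.4]
gripper_width: 0.125
grasp_force: 58.6
time: 7.5
tool_pos: [0.5563, -0.1766, 0.2197]
tool_rot: [-0.0, 0.997, -0.072, -0.002]
contact_force: [0.2, 0.5, -0.1]
gripper_width: 0.126
grasp_force: 58.8
[ 0.5563 -0.1766  0.2197]
TEAL [80.4 90.6] 1988 [50 67 58 64]
TEAL [146.9 112.6] 287 [130  99  27  30]
TEAL [114.9 173. ] 1102 [ 88 153  48  44]
ORANGE [ 42.4 112.1] 826 [22 88 40 43]
time: 7.95
tool_pos: [0.4953, -0.1819, 0.2452]
tool_rot: [-0.0, 0.997, -0.074, -0.001]
contact_force: [-0.6, 0.1, 0.1]
gripper_width: 0.127
grasp_force: 58.8
[ 0.4953 -0.1819  0.2452]
TEAL [66.  12.6] 1234 [37  0 57 38]
TEAL [137.   62.8] 296 [123  46  24  31]
TEAL [102.7 106.1] 986 [76 89 48 37]
ORANGE [29.  23.3] 766 [ 9  5 40 35]
```

View pics/v12.png

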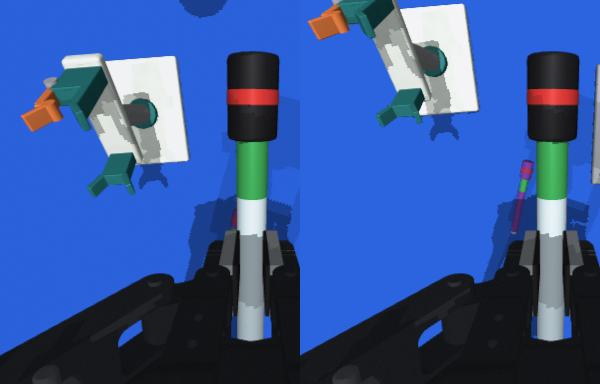

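The views show the spine, the fork with its orange lip at (42,112), and the saddle at (115,173) in v1. They also show the electrode level in the fingers with nothing obstructing it. I'll triangulate next.

Run:
```python
from h import *
T=dict(np.load("top0.npz"));v1=dict(np.load("v1.npz"));v2=dict(np.load("v2.npz"));S=dict(np.load("scene0.npz"))
pr=lambda n,x:print(n,np.round(x,4))
def multi(rs):
    A=np.zeros((3,3));b=np.zeros(3)
    for o,d in rs:
        d=d/np.linalg.norm(d);P=np.eye(3)-np.outer(d,d);A+=P;b+=P@o
    x=np.linalg.solve(A,b);return x,[float(np.linalg.norm((np.eye(3)-np.outer(d,d)/(d@d))@(x-o)).round(4)) for o,d in rs]
p=lambda u,v:(230+u/3.4-.35,125+v/3.4-.35)
sad=multi([ray(T,(259.8,181.1)),ray(v1,(114.9,173),v1),ray(v2,(102.7,106.1),v2)]);print("saddle",sad)
org=multi([ray(T,(258.1,149.8)),ray(v1,(42.4,112.1),v1),ray(v2,(29,23.3),v2)]);print("orange",org)
post=multi([ray(v1,(146.9,112.6),v1),ray(v2,(137,62.8),v2)]);print("post collar",post)
# base far/near right corners in v1: (176,57),(188,160)
a=onz(v1,(176,56),.012,v1);b=onz(v1,(188,160),.012,v1);a2=onz(v2,(464,4)if 0 else (164,4),.012,v2);b2=onz(v2,(178,110),.012,v2)
for q,r in((a,b),(a2,b2)): pr("edge",(q,r,np.degrees(np.arctan2(*(q-r)[1::-1]))))
```

```text
saddle (array([ 0.58151608, -0.05594319,  0.11018434]), [0.0024, 0.0013, 0.0012])
orange (array([ 0.63861441, -0.05120132,  0.17832599]), [0.0013, 0.0011, 0.0004])
post collar (array([ 6.31922669e-01, -6.13793351e-02, -7.37547670e-06]), [0.0002, 0.0002])Traceback (most recent call last):
  File "<stdin>", line 15, in <module>
  File "<stdin>", line 3, in <lambda>
    return _wrapfunc(a, 'round', decimals=decimals, out=out)
    return _wrapit(obj, method, *args, **kwds)
    conv = _array_converter(obj)
ValueError: setting an array element with a sequence. The requested array has an inhomogeneous shape after 1 dimensions. The detected shape was (3,) + inhomogeneous part.
```

```bash
cat > to.py <<'E'
# usage: to.py h y v : grip point target in holder coords (mm) -> units in tool axes
from h import *
from plant import manip
import sys
O=np.array([.647,-.0612,.165]);yw=np.radians(-4.5);d=np.array([np.cos(yw),np.sin(yw),0]);n=np.array([-d[1],d[0],0])
st=manip.state();M=rot(st["tool_rot"]);g=st["tool_pos"]+[0,0,.031]-O
print("now hyv",(1000*np.array([g@d,g@n,g[2]])).round(1),"yaw",np.degrees(np.arctan2(M[1,0],M[0,0])).round(2),"F",st["contact_force"].round(1),"w",round(st["gripper_width"],3),round(st["grasp_force"],1))
if len(sys.argv)>3:
  h,y,v=[float(a)/1000 for a in sys.argv[1:4]]
  t=O+h*d+y*n+[0,0,v];print("units",((M.T@(t-O-g))/.12).round(3))
E
python3 -m pendant '[[0,[0.36,-0.57,0],0],[0,[0.36,-0.57,0],0],[0,[0.36,-0.57,0],0],[0,[0.36,-0.57,0],0]]';python3 -m pendant '[[0,[0.36,-0.57,0],-0.022],[0,[0.36,-0.57,0],-0.022],[0,[0.36,-0.57,0],-0.022],[0,[0.36,-0.57,0],-0.022],[0,[0.36,-0.57,0],-0.022],[0,[0.36,-0.57,0],-0.022]]'; python3 to.py -47.5 -1 35; python3 look.py v3
python3 - <<'E'
from h import *
v=dict(np.load("v3.npz"))
for c in("GREEN","RED"):
  for x in blobs(v["img"],*globals()[c],(200,0,310,384),60): print(c,*x,onz(v,x[0],v["tool_pos"][2]+.031,v))
E
```

```text
time: 8.4
tool_pos: [0.5488, -0.1194, 0.2451]
tool_rot: [-0.0, 0.997, -0.072, -0.001]
contact_force: [-0.2, -0.1, -0.7]
gripper_width: 0.121
grasp_force: 58.9
time: 9.0
tool_pos: [0.6007, -0.0595, 0.2464]
tool_rot: [0.0, 0.999, -0.039, -0.0]
contact_force: [-0.7, -0.3, -0.0]
gripper_width: 0.126
grasp_force: 59.0
now hyv [-46.3  -1.9 112.4] yaw -4.52 F [-0.7 -0.3 -0. ] w 0.126 59.0
units [-0.01  -0.008  0.645]
[ 0.6007 -0.0595  0.2464]
TEAL [272.4 154.6] 187 [268 141  11  25]
TEAL [ 59.9 243.8] 713 [  0 195  76 122]
TEAL [233.8 207.4] 69 [231 199   6  16]
ORANGE [338.9   6.5] 638 [313   0  52  17]
ORANGE [230.3 151. ] 193 [225 139  11  24]
GREEN [251.7 169.7] 1746 [237 141  31  59] [ 0.64203235 -0.06306408  0.27738644]
RED [252.5  96.5] 795 [228  89  50  16] [ 0.67363359 -0.06588524  0.27738644]
```

View pics/v3.png

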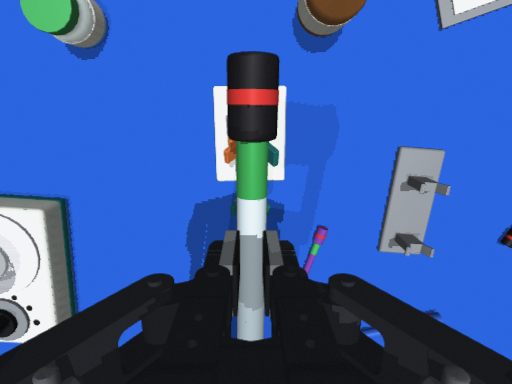

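The view confirms alignment: orange lip at column 230, prong at 272, electrode at 252, and the base edges parallel to the tool. That was my tenth picture, so from here I'll work from numbers only. I'll lower to just above the fork.

```bash
python3 -m pendant '[[0,[-0.01,-0.005,0.2],0],[0,[-0.01,-0.005,0.45],0],[0,[-0.01,-0.005,0.645],0],[0,[-0.01,-0.005,0.645],0],[0,[-0.01,-0.005,0.645],0]]'; python3 to.py -47.5 -1.5 20; python3 -m pendant '[[0,[0,0,0.03],0],[0,[0,0,0.06],0],[0,[0,0,0.09],0],[0,[0,0,0.11],0],[0,[0,0,0.11],0],[0,[0,0,0.11],0]]'; python3 to.py -46 -1 10
```

```text
time: 9.55
tool_pos: [0.5999, -0.0581, 0.1693]
tool_rot: [0.0, 0.999, -0.039, -0.0]
contact_force: [0.5, -0.3, -0.4]
gripper_width: 0.125
grasp_force: 58.9
now hyv [-47.2  -0.6  35.3] yaw -4.46 F [ 0.5 -0.3 -0.4] w 0.125 58.9
units [-0.002  0.008  0.127]
time: 10.15
tool_pos: [0.6001, -0.0576, 0.1558]
tool_rot: [-0.0, 0.999, -0.039, -0.0]
contact_force: [0.3, 0.3, -1.5]
gripper_width: 0.127
grasp_force: 58.9
now hyv [-47.   -0.1  21.8] yaw -4.42 F [ 0.3  0.3 -1.5] w 0.127 58.9
units [0.008 0.007 0.098]
```

```bash
python3 -m pendant '[[0,[0,0.008,0.015],0],[0,[0,0.008,0.03],0],[0,[0,0.008,0.045],0],[0,[0,0.008,0.06],0],[0,[0,0.008,0.06],0]]'; python3 to.py;  python3 -m pendant '[[0,[0.002,0,0.015],0],[0,[0.003,0,0.03],0],[0,[0.004,0,0.04],0],[0,[0.004,0,0.04],0]]'; python3 to.py -44.8 -1 3.2
cat > ang.py <<'E'
from h import *
from plant import manip
st=manip.state();f=manip.grab_frame("wrist");s=manip.grab_frame("scene")
g=blobs(f["img"],*GREEN,(200,0,310,300),60);r=blobs(f["img"],*RED,(200,0,310,300),60);print(g,r)
sg=blobs(s["img"],*GREEN,(240,140,340,230),5);sr=blobs(s["img"],*RED,(240,140,340,230),5);print(sg,sr)
# plane through tool x/z at tool y=0: intersect rays with known distances from grip (41.4, 73 mm)
M=rot(st["tool_rot"]);G=st["tool_pos"]-.031*M[:,2]
for b,L in((g,.0414),(r,.0735)):
  if b:
    o,d=ray(f,b[0][0],st);d=d/np.linalg.norm(d);w=o-G;B=w@d;D=B*B-(w@w-L*L)
    if D>0:
      P=[M.T@(w+d*t) for t in(-B-D**.5,-B+D**.5)]
      print([(p*1000).round(1).tolist()+[np.degrees(np.arctan2(-p[2],p[0])).round(1)] for p in P])
    else: print("tangent miss",np.sqrt(w@w-B*B)-L)
E
python3 ang.py
```

```text
time: 10.65
tool_pos: [0.6007, -0.0596, 0.1496]
tool_rot: [0.001, 0.999, -0.039, 0.001]
contact_force: [-0.7, -2.9, 4.2]
gripper_width: 0.125
grasp_force: 59.5
now hyv [-46.3  -2.   15.6] yaw -4.45 F [-0.7 -2.9  4.2] w 0.125 59.5
time: 11.05
tool_pos: [0.6009, -0.0593, 0.1441]
tool_rot: [0.001, 0.999, -0.039, 0.001]
contact_force: [-0.4, -4.6, 2.1]
gripper_width: 0.127
grasp_force: 59.4
now hyv [-46.1  -1.8  10.1] yaw -4.45 F [-0.4 -4.6  2.1] w 0.127 59.4
units [ 0.011 -0.006  0.057]
[(array([252.7, 170. ]), np.int32(1799), array([237, 141,  33,  60], dtype=int32))] [(array([254. ,  96.9]), np.int32(828), array([229,  89,  51,  17], dtype=int32))]
[(array([291.9, 182.8]), np.int32(27), array([288, 180,   8,   7], dtype=int32))] [(array([300.1, 186.8]), np.int32(15), array([299, 185,   4,   5], dtype=int32))]
[[41.4, 0.8, -0.3, np.float64(0.5)], [37.8, 0.9, 16.8, np.float64(-24.0)]]
[[72.9, 1.2, -9.6, np.float64(7.5)], [73.1, 1.3, 7.2, np.float64(-5.6)]]
```

The jaw yields before the electrode pivots in the pads, so I'll shift 7 mm forward to clear the head. Then I'll pivot the shaft about the fork floor's upper edge.

```bash
python3 -m pendant '[[0,[0.02,0,0],0],[0,[0.04,0,0],0],[0,[0.06,0,0],0],[0,[0.06,0,0],0]]'; python3 to.py -39 -1.5 4.4;  python3 -m pendant '[[0,[0,0,0.015],0],[0,[0,0,0.03],0],[0,[0,0,0.045],0],[0,[0,0,0.045],0]]'; python3 to.py -39.5 -1.5 -4.1; python3 ang.py
```

```text
time: 11.55
tool_pos: [0.607, -0.0593, 0.1425]
tool_rot: [-0.0, 0.999, -0.039, -0.001]
contact_force: [-0.4, -4.3, -1.1]
gripper_width: 0.127
grasp_force: 59.1
now hyv [-40.   -1.2   8.5] yaw -4.43 F [-0.4 -4.3 -1.1] w 0.127 59.1
units [0.008 0.002 0.034]
time: 11.95
tool_pos: [0.6074, -0.0591, 0.1377]
tool_rot: [-0.0, 0.999, -0.039, -0.0]
contact_force: [-0.8, -4.2, -1.0]
gripper_width: 0.124
grasp_force: 59.0
now hyv [-39.6  -1.    3.7] yaw -4.42 F [-0.8 -4.2 -1. ] w 0.124 59.0
units [0.001 0.004 0.065]
[(array([252.9, 169.6]), np.int32(1762), array([237, 141,  33,  59], dtype=int32))] [(array([254.1,  96.7]), np.int32(822), array([229,  89,  51,  17], dtype=int32))]
[(array([293.8, 185.9]), np.int32(37), array([290, 183,   8,   7], dtype=int32))] [(array([302.8, 189.9]), np.int32(17), array([301, 188,   5,   5], dtype=int32))]
[[41.4, 0.9, 0.6, np.float64(-0.8)], [38.2, 1.0, 15.9, np.float64(-22.6)]]
[[73.0, 1.2, -8.9, np.float64(6.9)], [73.2, 1.4, 6.4, np.float64(-5.0)]]
```

```bash
for i in 1; do python3 -m pendant '[[0,[0,0,0.01],0],[0,[0,0,0.02],0],[0,[0,0,0.02],0]]'; python3 to.py; done; python3 -m pendant '[[0,[0,0,0.01],0],[0,[0,0,0.02],0],[0,[0,0,0.02],0]]'; python3 to.py;  python3 -m pendant '[[0,[0,0,0.01],0],[0,[0,0,0.02],0],[0,[0,0,0.02],0]]'; python3 to.py; python3 ang.py
```

```text
time: 12.35
tool_pos: [0.6076, -0.0592, 0.1364]
tool_rot: [0.0, 0.999, -0.039, -0.0]
contact_force: [-3.8, -3.6, 3.6]
gripper_width: 0.126
grasp_force: 59.4
now hyv [-39.5  -1.1   2.4] yaw -4.42 F [-3.8 -3.6  3.6] w 0.126 59.4
time: 12.65
tool_pos: [0.6076, -0.0592, 0.135]
tool_rot: [0.0, 0.999, -0.039, -0.0]
contact_force: [-5.0, -3.0, 6.1]
gripper_width: 0.127
grasp_force: 59.8
now hyv [-39.4  -1.1   1. ] yaw -4.42 F [-5.  -3.   6.1] w 0.127 59.8
time: 12.95
tool_pos: [0.6076, -0.0593, 0.1335]
tool_rot: [0.0, 0.999, -0.039, -0.0]
contact_force: [-8.4, -2.4, 10.8]
gripper_width: 0.127
grasp_force: 60.1
now hyv [-39.4  -1.2  -0.5] yaw -4.42 F [-8.4 -2.4 10.8] w 0.127 60.1
[(array([253. , 171.8]), np.int32(1744), array([237, 144,  33,  59], dtype=int32))] [(array([254. ,  98.9]), np.int32(885), array([228,  90,  53,  19], dtype=int32))]
[(array([294. , 186.2]), np.int32(32), array([291, 183,   7,   7], dtype=int32))] [(array([302.5, 189.2]), np.int32(17), array([301, 187,   5,   5], dtype=int32))]
[[41.2, 0.9, -3.5, np.float64(4.9)], [36.2, 1.1, 20.1, np.float64(-29.0)]]
[[72.1, 1.1, -14.5, np.float64(11.4)], [72.3, 1.4, 12.9, np.float64(-10.1)]]
```

It is pivoting now, with about 5° of tilt at 11 N. I'll follow the arc.

```bash
python3 -m pendant '[[0,[-0.004,0,0.01],0],[0,[-0.006,0,0.02],0],[0,[-0.008,0,0.03],0],[0,[-0.008,0,0.03],0]]'; python3 to.py -39.5 -1 -8.4; python3 ang.py | tail -2
```

```text
time: 13.45
tool_pos: [0.6096, -0.06, 0.131]
tool_rot: [0.001, 0.999, -0.039, 0.004]
contact_force: [0.8, -5.6, 7.6]
gripper_width: 0.125
grasp_force: 59.1
now hyv [-37.4  -1.8  -3. ] yaw -4.44 F [ 0.8 -5.6  7.6] w 0.125 59.1
units [-0.018 -0.007  0.045]
[[41.3, 0.3, -3.1, np.float64(4.3)], [36.4, 0.4, 19.7, np.float64(-28.4)]]
[[72.2, -0.0, -13.6, np.float64(10.6)], [72.5, 0.0, 11.8, np.float64(-9.3)]]
```

```bash
python3 to.py; python3 -m pendant '[[0,[0,0,0.01],0],[0,[0,0,0.02],0],[0,[0,0,0.03],0],[0,[0,0,0.03],0],[0,[0,0,0.03],0]]'; python3 to.py -39.5 -1 -8.4; python3 ang.py | tail -2
```

```text
now hyv [-37.3  -1.8  -2.9] yaw -4.44 F [ 0.6 -4.8  6.9] w 0.125 59.1
time: 14.05
tool_pos: [0.6092, -0.0587, 0.126]
tool_rot: [-0.0, 0.999, -0.038, 0.003]
contact_force: [4.0, -1.7, 4.8]
gripper_width: 0.112
grasp_force: 59.4
now hyv [-37.9  -0.5  -8. ] yaw -4.4 F [ 4.  -1.7  4.8] w 0.112 59.4
units [-0.013  0.004  0.004]
tangent miss 0.00027474799735346944
tangent miss 0.0005529736197576601
```

```bash
python3 ang.py
python3 - <<'E'
from h import *
from plant import manip
st=manip.state();f=manip.grab_frame("wrist");s=manip.grab_frame("scene");t=manip.grab_frame("top")
G=blobs(f["img"],*GREEN,(200,0,310,300),60)[0][0];Rr=blobs(f["img"],*RED,(200,0,310,300),60)[0][0]
g=max(blobs(s["img"],*GREEN,(240,140,340,230),5),key=lambda b:b[1])[0];r=max(blobs(s["img"],*RED,(240,140,340,230),5),key=lambda b:b[1])[0]
for a,b in((G,g),(Rr,r)): print(tri(ray(f,a,st),ray(s,b)))
print(blobs(t["img"],*GREEN,(230,110,300,205),4),blobs(t["img"],*RED,(230,110,300,205),4))
print("shaft white width profile wrist rows:")
h=cv2.cvtColor(f["img"],cv2.COLOR_RGB2HSV)
for r0 in(215,230,240,250,260,280,300,320): 
  row=f["img"][r0,215:290].astype(int); print(r0,"".join("#" if p.min()>140 else ("+" if p.min()>90 else ".") for p in row))
E
```

```text
[(array([247.6, 167.5]), np.int32(1681), array([228, 141,  37,  57], dtype=int32))] [(array([242.8,  94.7]), np.int32(1121), array([212,  78,  61,  29], dtype=int32))]
[(array([295.2, 186. ]), np.int32(39), array([291, 184,   9,   6], dtype=int32))] [(array([304.5, 186.3]), np.int32(14), array([303, 185,   4,   4], dtype=int32))]
tangent miss 0.0002729432900564488
tangent miss 0.0004730353783539004
(array([ 0.65278309, -0.06097475,  0.16907255]), np.float64(0.0017914187118930364))
(array([ 0.67988103, -0.06239239,  0.17994927]), np.float64(0.005004669007553663))
[] []
shaft white width profile wrist rows:
215 .............................+###################+######+..................
230 .................+++.++##########################+...++++..................
240 ..........................+++++++++++++++++++++.....++++++++++.............
250 ..........................++++++++++++++++++++........++++....++...........
260 ..........................++++++++++++++++++++.............................
280 ..........................+++++++++++++++++++++............................
300 ............................++#################+...........................
320 ................................+################+.........................
```

```bash
cat > tr.py <<'E'
from h import *
from plant import manip
O=np.array([.647,-.0612,.165]);yw=np.radians(-4.5);d=np.array([np.cos(yw),np.sin(yw),0]);n=np.array([-d[1],d[0],0])
X=np.cos(np.pi/6)*d+[0,0,.5];Z=-.5*d+[0,0,np.cos(np.pi/6)]
st=manip.state();f=manip.grab_frame("wrist");s=manip.grab_frame("scene")
P=[]
for c in(GREEN,RED):
  k=lambda b:max(b,key=lambda x:x[1])
  a=k(blobs(f["img"],*c,(150,0,350,300),60));b=k(blobs(s["img"],*c,(240,140,340,230),5))
  p,e=tri(ray(f,a[0],st),ray(s,b[0]));q=p-O;P.append(p);print(a[0],a[1],b[0],"clip xyz",(1000*np.array([q@X,q@n,q@Z])).round(1),"gap",round(e*1000,1))
v=P[1]-P[0];print("elev",np.degrees(np.arctan2(v[2],v@d)).round(1))
for b in blobs(f["img"],*ORANGE,(0,0,512,384),20)+blobs(f["img"],*TEAL,(150,80,350,384),20): print(b[0],b[1],b[2])
E
python3 -m pendant '[[0,[0.001,0,0.01],0],[0,[0.002,0,0.02],0],[0,[0.003,0,0.03],0],[0,[0.003,0,0.037],0],[0,[0.003,0,0.037],0]]'; python3 to.py -36.5 -1 -16.7; python3 tr.py
```

```text
time: 14.9
tool_pos: [0.6058, -0.0589, 0.1237]
tool_rot: [0.0, 0.999, -0.038, -0.002]
contact_force: [-14.2, -0.5, 21.5]
gripper_width: 0.003
grasp_force: 13.9
now hyv [-41.3  -0.9 -10.3] yaw -4.38 F [-14.2  -0.5  21.5] w 0.003 13.9
units [0.04  0.001 0.053]
[249.9 168.4] 1419 [294.5 185.9] clip xyz [ 5.4 -0.5  2. ] gap 0.6
[250.7 102.1] 1186 [302.2 185.3] clip xyz [32.8 -1.7  1.4] gap 4.7
elev 28.7
[220.9 197.7] 1902 [199 153  45  83]
[284.2 193.4] 2123 [266 125  44 118]
[227.7 159.8] 254 [221 142  12  38]
[264.6 227.1] 41 [262 222   5  15]
```

The shaft came out from under the pads and now lies at clip z≈1–2 mm, elevation 28.7°, with the shut fingers resting on top of it. I'll lift off and check whether it is seated.

```bash
python3 -m pendant '[[0,[0,0,-0.05],0],[0,[0,0,-0.15],0],[0,[0,0,-0.4],0],[0,[0,0,-0.4],0],[0,[0,0,-0.4],0]]'; python3 to.py; python3 tr.py
python3 - <<'E'
from h import *
from plant import manip
f=manip.grab_frame("wrist");h=cv2.cvtColor(f["img"],cv2.COLOR_RGB2HSV)
# coarse symbol map of fork area
def sym(p,q):
  if q[1]>90 and 45<=q[0]<=75: return "g"
  if q[1]>90 and 76<=q[0]<=95: return "t"
  if q[1]>120 and (q[0]<=6 or q[0]>172): return "R"
  if q[1]>120 and q[0]<20: return "o"
  if q[2]<50: return "#"
  if q[1]<60 and q[2]>150: return "w"
  if q[1]>120 and 100<q[0]<125: return "."
  return "-"
for r in range(30,330,7): print(r,"".join(sym(f["img"][r,c],h[r,c]) for c in range(160,345,3)))
E
```

```text
time: 15.5
tool_pos: [0.6073, -0.0588, 0.1678]
tool_rot: [-0.0, 0.999, -0.038, 0.0]
contact_force: [0.5, -0.2, -0.0]
gripper_width: 0.001
grasp_force: 0.0
now hyv [-39.8  -0.7  33.8] yaw -4.4 F [ 0.5 -0.2 -0. ] w 0.001 0.0
[250.  154.1] 820 [294.4 185.8] clip xyz [ 5.4 -0.3  2.1] gap 1.2
[250.5 105.6] 592 [302.4 184.5] clip xyz [33.8 -1.3  3.4] gap 4.3
elev 32.5
[229.2 175.9] 1023 [214 144  32  60]
[275.5 170.1] 1217 [262 116  32  92]
[233.6 148.5] 137 [229 135   8  29]
[261.6 217.6] 140 [259 205   6  25]
[234.2 237.4] 20 [232 233   5   8]
[268.  237.2] 29 [266 233   6   8]
30 ..............................................................
37 ..............................................................
44 ..............................................................
51 .........................###########..........................
58 .......................################.......................
65 .......................################.......................
72 .......................################.......................
79 .......................################...............
[... 1651 characters left out ...]
----#####.....................
261 ....................#####----###-----#####...............-----
268 ...................#########--##--########..............-RR--.
275 ...#####.........###############-###########..........#####-..
282 ##########....#################################....###########
289 ##############################################################
296 ##############################################################
303 ##############################################################
310 ##############################################################
317 #############################...############################-#
324 #############################....#############################
```

The symbol map shows the band between the prong and the jaw, with the orange nose overlapping the shaft's left edge. I'll back off for a clear numerical look at the jaw and saddle.

```bash
python3 -m pendant '[[0,[0,0,-0.3],0],[0,[-0.5,0,-0.5],0],[0,[-0.5,0,-0.5],0],[0,[-0.5,0,-0.5],0],[0,[-0.5,0,-0.5],0]]'
cat > map.py <<'E'
from h import *
from plant import manip
O=np.array([.647,-.0612,.165]);yw=np.radians(-4.5);d=np.array([np.cos(yw),np.sin(yw),0]);n=np.array([-d[1],d[0],0])
X=np.cos(np.pi/6)*d+[0,0,.5];Z=-.5*d+[0,0,np.cos(np.pi/6)]
st=manip.state();f=manip.grab_frame("wrist");T=np.array(f["tool_from_camera"]);M=rot(st["tool_rot"])
Rc=M@T[:3,:3];o=st["tool_pos"]+M@T[:3,3]
def pw(x,y,z): c=Rc.T@(O+x*X/1e3+y*n/1e3+z*Z/1e3-o);return np.array((f["fx"]*c[0]/c[2]+f["cx"],f["fy"]*c[1]/c[2]+f["cy"]))
for nm,q in dict(nose=(-6,6.5,14.5),nose_edge=(0,2.5,10.5),prong_in=(0,-9,14),axis_fork=(0,0,7),band_lo=(-13,0,7),band_hi=(13,0,7),saddle=(-82,0,7),tip=(-102,0,0)).items(): print(nm,pw(*q).round(1))
h=cv2.cvtColor(f["img"],cv2.COLOR_RGB2HSV)
for c in("GREEN","RED","ORANGE","TEAL"):
  for b in blobs(f["img"],*globals()[c],(170,0,330,300),25): print(c,b[0],b[1],b[2])
def sym(q):
  if q[1]>90 and 45<=q[0]<=75: return "g"
  if q[1]>90 and 76<=q[0]<=95: return "t"
  if q[1]>120 and (q[0]<=6 or q[0]>172): return "R"
  if q[1]>120 and q[0]<20: return "o"
  if q[2]<50: return "#"
  if q[1]<60 and q[2]>150: return "w"
  if q[1]>120 and 100<q[0]<125: return "."
  return "-"
c0=int(pw(-40,0,7)[0])
for r in range(0,300,6): print(r,"".join(sym(h[r,c]) for c in range(c0-50,c0+50,2)))
E
python3 map.py
python3 - <<'E'
from h import *
from plant import manip
for n,b in(("top",(235,130,290,205)),("scene",(255,140,315,250))):
  f=manip.grab_frame(n)
  for c in("GREEN","RED","ORANGE","TEAL"): print(n,c,[(x[0],x[1]) for x in blobs(f["img"],*globals()[c],b,5)])
E
```

```text
time: 16.15
tool_pos: [0.5471, -0.0544, 0.2265]
tool_rot: [-0.0, 0.999, -0.039, -0.001]
contact_force: [-0.2, 0.4, -0.2]
gripper_width: -0.002
grasp_force: 0.0
nose [239.6  75.8]
nose_edge [245.6  64.3]
prong_in [263.2  66.7]
axis_fork [249.5  62. ]
band_lo [249.5  80.5]
band_hi [249.4  41.8]
saddle [249.7 157.4]
tip [249.7 169.4]
GREEN [249.9  46. ] 751 [239  28  22  41]
GREEN [320.3 217.3] 81 [316 211  10  13]
RED [250.9   0.8] 74 [236   0  31   3]
ORANGE [233.   67.6] 635 [221  46  25  41]
TEAL [236.3  42.6] 102 [232  31   7  26]
TEAL [270.2  62.4] 822 [259  31  26  59]
TEAL [262.9 145.5] 327 [256 124  17  40]
TEAL [234.7 153.5] 147 [229 141  11  23]
0 ..................RRRRRRRRRRRRRRRRR...............
6 ..................################................
12 ..................################................
18 ..................################-...............
24 ................w-################ww..............
30 ................w---ggggggggggg-----..............
36 ......wwwwwwwwwww-ttgggggggggggtttttwwwwwwwwww....
42 ......wwwwwww-wwww-tgggggggggggtttttwwwwwwwwww....
48 .....
[... 2005 characters left out ...]
#####.......
270 ........###############--###--###############.....
276 ......#########################################...
282 ..################################################
288 ##################################################
294 ##################################################
top GREEN []
top RED []
top ORANGE []
top TEAL []
scene GREEN [(array([294.5, 185.8]), np.int32(32))]
scene RED [(array([302.5, 184.5]), np.int32(11))]
scene ORANGE [(array([292. , 179.6]), np.int32(19)), (array([312.5, 247.5]), np.int32(17))]
scene TEAL [(array([280.6, 164.6]), np.int32(74)), (array([293.2, 192.2]), np.int32(132)), (array([270.4, 196.1]), np.int32(60)), (array([283.6, 228.6]), np.int32(23))]
```

The map agrees with a seated electrode. The jaw nose edge is at column 246 against a predicted 245.6 when closed, the shaft end lies between the saddle's teal sides, and the head's shoulder is down near the fork. Now the knob.

```bash
for i in 1; do python3 -m pendant '[[0.45,[-0.43,-0.88,0],0],[0.45,[-0.43,-0.88,0],0],[0.45,[-0.43,-0.88,0],0],[0.45,[-0.43,-0.88,0],0]]' | head -2;  python3 -m pendant '[[0.45,[-0.43,-0.88,0],0],[0.45,[-0.43,-0.88,0],0],[0.45,[-0.43,-0.88,0],0],[0.45,[-0.43,-0.88,0],0]]'| head -2;  python3 -m pendant '[[0.45,[-0.43,-0.88,0],0],[0.45,[-0.43,-0.88,0],0],[0.45,[-0.43,-0.88,0],0],[0.45,[-0.43,-0.88,0],0],[0.45,[-0.43,-0.88,0],0]]'; done
cat > knob.py <<'E'
from h import *
from plant import manip
st=manip.state();f=manip.grab_frame("wrist")
g=cv2.cvtColor(f["img"],cv2.COLOR_RGB2GRAY)
M=rot(st["tool_rot"]);print(st["tool_pos"].round(4),"yaw",np.degrees(np.arctan2(M[1,0],M[0,0])).round(1),"j6",st["joint_pos"][5].round(2),"F",st["contact_force"].round(1),"w",st["gripper_width"].round(3),st["grasp_force"].round(1))
T=np.array(f["tool_from_camera"]);Rc=M@T[:3,:3];o=st["tool_pos"]+M@T[:3,3]
c=Rc.T@(np.array([.4167,.277,.08])-o);u,v=f["fx"]*c[0]/c[2]+f["cx"],f["fy"]*c[1]/c[2]+f["cy"];print("knob px",u,v)
u,v=int(u),int(v);h=cv2.cvtColor(f["img"],cv2.COLOR_RGB2HSV)
def sym(q): return "#" if q[2]<60 else("+" if q[2]<110 else ("-" if q[2]<160 else " "))
for r in range(max(0,v-60),min(384,v+60),4): print(r,"".join(sym(h[r,x]) for x in range(max(0,u-70),min(512,u+70),2)))
print("col0",max(0,u-70))
cv2.imwrite("pics/k%d.png"%int(100*st["time"]),f["img"][...,::-1])
np.savez("k.npz",**f,**{k:st[k] for k in("tool_pos","tool_rot")})
E
python3 knob.py
```

```text
time: 16.7
tool_pos: [0.5034, 0.0567, 0.2269]
time: 17.1
tool_pos: [0.4605, 0.1651, 0.2271]
time: 17.6
tool_pos: [0.4183, 0.2722, 0.2272]
tool_rot: [0.001, 0.999, -0.039, -0.0]
contact_force: [0.4, -0.3, 0.2]
gripper_width: 0.448
grasp_force: 0.0Traceback (most recent call last):
  File "knob.py", line 5, in <module>
    M=rot(st["tool_rot"]);print(st["tool_pos"].round(4),"yaw",np.degrees(np.arctan2(M[1,0],M[0,0])).round(1),"j6",st["joint_pos"][5].round(2),"F",st["contact_force"].round(1),"w",st["gripper_width"].round(3),st["grasp_force"].round(1))
                                                                                                                                                                                   ^^^^^^^^^^^^^^^^^^^^^^^^^
AttributeError: 'float' object has no attribute 'round'
```

```bash
sed -i 's/st\["gripper_width"\].round(3),st\["grasp_force"\].round(1)/st["gripper_width"],st["grasp_force"]/' knob.py; python3 knob.py
```

```text
[0.4184 0.272  0.2273] yaw -4.5 j6 2.08 F [-0.3 -0.7 -0. ] w 0.4496434411756807 0.0
knob px 245.9616966585686 175.9796639293512
115                                                                 -     
119                                          ---                          
123                     -               ------                            
127                                   ------                       -      
131                            ---------      --                   -      
135                             -##                                       
139                              +-        ###                            
143                    --     ------------- -                             
147                    +#  -------------------                    -       
151                      -----------------------   -+             -       
155                     -------+#########+------- -###                    
159                    ------##############+------                        
163               #+   -----#################------              -      
[... 586 characters left out ...]
                
199                      -+                   ---                         
203            -------------------------------------   ---                
207        -------------------------------------------+-++++-             
211         -------------------------------------------+-----             
215        ------------------------------------------------+-             
219        ----------------------------------------------+--+             
223         ------   ----------------------------------------             
227               ---------------------------------------                 
231         ---+++++++-----------------------------------     --------    
col0 175
```

Run:
```python
from h import *
f=dict(np.load("k.npz"));im=f["img"];h=cv2.cvtColor(im,cv2.COLOR_RGB2HSV)
sub=(slice(135,200),slice(205,285))
m=((h[...,2]<165)).astype(np.uint8);k=np.zeros_like(m);k[sub]=m[sub]
cnt=max(cv2.findContours(k,cv2.RETR_EXTERNAL,cv2.CHAIN_APPROX_NONE)[0],key=cv2.contourArea)
e=cv2.fitEllipse(cv2.convexHull(cnt));print("ring",e,onz(f,e[0],.06,f).round(4))
b=np.zeros_like(m);b[sub]=(h[...,2]<75)[sub];c2=max(cv2.findContours(b,cv2.RETR_EXTERNAL,cv2.CHAIN_APPROX_NONE)[0],key=cv2.contourArea)
print("black",cv2.fitEllipse(c2),cv2.contourArea(c2))
for r in range(150,196,2): print(r," ".join("%3d"%h[r,c,2] for c in range(222,272,2)))
```

```text
ring ((239.20423889160156, 168.5948028564453), (56.91548156738281, 57.6005973815918), 114.82493591308594) [0.421  0.2843 0.06  ]
black ((238.16189575195312, 171.2138671875), (34.591678619384766, 39.39839172363281), 36.32550048828125) 1015.0
150 146 145 146 146 146 146 146 146 147 147 147 147 147 147 147 148 147 146 147 134 232 230 231 232 210
152 144 144 145 146 146 146 145 127  95 108 140 146 146 146 147 147 147 147 147 143 156 230 230  90  39
154 144 144 144 144 111  39  29  40  42  41  37  32  45 133 146 146 146 146 146 147 140 142 204  39  38
156 143 143 143  64  36  40  42  42  41  42  42  42  27  22  83 146 146 146 146 145 146 124 229  55  38
158 143 143  42  37  39  41  41  42  41  41  42  15  12  12  21  81 145 145 145 145 145 141 207 224 163
160 143  70  34  39  40  39  40  39  42  40  17  14  15  10  13  22 124 144 144 143 144 145 153 229 229
162 108  33  38  38  38  39  39  39  39  17  10  20  30  25  15  12  29 131 143 144 144 143 135 218 229
164  51  36  36  38  38  38  37  38  16  14  19  32  42  34  26  12  14  79 143 143 142 143 139 212 230
166  41  36  35  36  36  36
[... 832 characters left out ...]
 234  82  31  27  19  32  32  33  33  30 126 139 139 139 138 145 224 227 227
184  44  38  46  35 170 213  72  30  27  22  31  32  32  31  29 115 138 138 138 138 135 204 225 226 227
186  34  45  43 170 213  54  30  27  21  31  31  31  30  44 129 137 137 137 136 138 143 225 224 225 226
188  97  35 203 215  58  27  26  20  36  34  51  79 119 135 137 137 137 137 138 121 222 224 225 225 226
190 162 110 184  57  34  29  70 159 155 159 161 161 158 136 136 136 136 137 156 223 224 224 225 226 226
192 219 153 109  29  30  69 159 162 162 161 161 162 161 157 137 136 136 160 224 226 225 225 226 225 225
194 236 232 204 145 140 158 161 161 162 161 161 162 161 160 157 153 222 225 225 226 225 225 224 224 224
```

Run:
```python
from h import *
f=dict(np.load("k.npz"))
c=onz(f,(238,176),.099,f);a=onz(f,(252,162),.099,f);b=onz(f,(224,190),.099,f)
print(c,np.degrees(np.arctan2(*(b-a)[1::-1])),np.linalg.norm(a-b))
print(f["tool_pos"],"delta tool units",(rot(f["tool_rot"]).T@(c-f["tool_pos"])/.12).round(3))
```

```text
[0.42158872 0.28407412 0.099     ] 130.8325004175958 0.03902568107767492
[0.41840125 0.27196709 0.22727061] delta tool units [ 0.019 -0.104  1.069]
```

The bar length comes out at 39 mm (38 given). The knob is at (0.4216, 0.2841) and the pointer at 131°, so about 41° anticlockwise to off. Aligning and descending.

```bash
python3 -m pendant '[[0.45,[0.019,-0.104,0],0.248],[0.45,[0.019,-0.104,0],0.248],[0.45,[0.019,-0.104,0],0.248],[0.45,[0.019,-0.104,0],0.248],[0.45,[0.019,-0.104,0],0.248],[0.45,[0.019,-0.104,0],0.248],[0.45,[0.019,-0.104,0],0.248],[0.45,[0.019,-0.104,0],0.248]]';python3 -m pendant '[[0.45,[0,0,0.35],0],[0.45,[0,0,0.7],0],[0.45,[0,0,0.8],0],[0.45,[0,0,0.8],0],[0.45,[0,0,0.8],0]]'
python3 - <<'E'
from h import *
from plant import manip
st=manip.state();f=manip.grab_frame("wrist");h=cv2.cvtColor(f["img"],cv2.COLOR_RGB2HSV)
M=rot(st["tool_rot"]);print(st["tool_pos"],np.degrees(np.arctan2(M[1,0],M[0,0])),st["joint_pos"][5],"knob in tool mm",1000*M.T@(np.array([.4216,.2841,.099])-st["tool_pos"]))
for r in range(110,290,5): print(r,"".join("#" if v<28 else "+" if v<60 else "-" if v<160 else " " for v in h[r,170:340:2,2]))
E
```

```text
time: 18.5
tool_pos: [0.421, 0.285, 0.2276]
tool_rot: [0.0, 0.91, -0.415, 0.0]
contact_force: [-0.2, -0.7, -0.2]
gripper_width: 0.452
grasp_force: 0.0
time: 19.0
tool_pos: [0.4216, 0.286, 0.1334]
tool_rot: [-0.001, 0.91, -0.415, 0.001]
contact_force: [-0.6, 0.4, 0.5]
gripper_width: 0.45
grasp_force: 0.0
[0.42164227 0.28597638 0.13338352] -49.0371501130784 2.8765040216610083 knob in tool mm [ 1.36669118  1.33954964 34.38149337]
110                   ----------                                  -                      
115                   -----------         -                         -                    
120                  -------------                                    -                  
125                  -- -----------                                     -                
130                  ----  -------                                        -              
135                 ---  ---------     -                                    -            
140            --  -     ---------   -                                        -          
145 -    - - ---  -     ---------      
[... 1870 characters left out ...]
+#####                -  ---  ----------------#####+-----+#####-------
255   ######------+######                 --      ---------------######+-----+#####+-----
260 -######------+#######                        ----------------#######-------######--- 
265 ######------+########            -          -----------------########-------######-  
270 ########+----########                       -----------------########----############
275 #+++######---#######+                     -------------------########---#############
280 ####################                     ---------------------#######################
285 ###################+                   -----------------------+######################
```

```bash
cat > kc.py <<'E'
from h import *
from plant import manip
st=manip.state();f=manip.grab_frame("wrist");v=cv2.cvtColor(f["img"],cv2.COLOR_RGB2HSV)[...,2]
for r in (185,190,195,200,205,222,226): print(r," ".join("%3d"%x for x in v[r,224:300:2]))
for r in (245,255,265):
  print(r,"dark cols",[c for c in range(160,345,3) if v[r,c]<60])
E
python3 kc.py
```

```text
185 129 129 130 129 129  82  27  33  34  33  33  33  21  22  27  27  27  27  26  26  26  23  16  17  30  31  31  27  69 127 128 127 127 127 127 121 195 211
190 129 129 128 128 128  33  29  31  31  30  31  28  22  22  30  31  31  30  31  32  32  23  14  25  29  29  30  29  26 110 126 126 126 125 126 125 135 219
195 127 128 128 127  73  28  31  30  30  30  30  30  21  23  27  30  30  30  31  30  30  21  13  26  29  28  28  28  27  42 125 126 126 126 126 123 182 170
200 126 126 126 127 123  25  30  28  29  31  30  28  21  23  28  30  29  29  28  30  28  21  15  17  29  29  16  17  14  64  74  74  74  75  75  73 122 127
205 126 126 126 126 126  88  16  13  15  15  24  27  20  23  28  28  29  29  29  28  27  21  16  16  15  14  15  17  34  74  74  74  73  74  73 112 127 127
222 160 159 160 160 159 129  77  93  73  73  74  73  41  15  12  15  66 139  26  15  13  14  65  74  73  73  73  72  98 135 147 133 118 118 105 123 124 123
226 162 161 161 162 163 163 162 159 139 107  93  95  40  13  13  13  91 138  26  16  15  12  81  73  86 139 157 158 157 151 141 128 121 124 123 123 124 123
245 dark cols [181, 184, 187, 202, 205, 208, 292, 295, 298, 313, 316, 319, 322]
255 dark cols [175, 178, 181, 184, 199, 202, 205, 208, 211, 292, 295, 298, 301, 304, 316, 319, 322, 325, 328]
265 dark cols [169, 172, 175, 178, 181, 196, 199, 202, 205, 208, 211, 292, 295, 298, 301, 304, 307, 322, 325, 328, 331]
```

```bash
python3 -m pendant '[[0.45,[0,0.038,0.1],0],[0.45,[0,0.038,0.3],0],[0.45,[0,0.038,0.4],0],[0.45,[0,0.038,0.4],0]]'; python3 kc.py | sed -n '3,4p;8,10p'; python3 -m pendant '[[0.45,[0,0,0.08],0],[0.45,[0,0,0.16],0],[0.45,[0,0,0.235],0],[0.45,[0,0,0.235],0]]'
```

```text
time: 19.5
tool_pos: [0.4155, 0.2817, 0.0813]
tool_rot: [0.002, 0.91, -0.415, -0.001]
contact_force: [-0.4, 0.1, -0.1]
gripper_width: 0.448
grasp_force: 0.0
195  27  14  33  33  32  19  10   9  11  10   9  12  10  11   9  11   6  29  29  30  15  15  74 122 123 121 121 122 122 121 121 122 119  96 188 205 205 205
200  29  30  28  30  29   9   9  11  11  11  10   8  11  11   9   9   9  14  26  30  28  28  27  16 106 121 121 122 121 121 121 121 121 119 119 204 204 203
245 dark cols [181, 184, 187, 202, 205, 208, 211, 232, 235, 238, 241, 247, 250, 253, 256, 292, 295, 298, 313, 316, 319, 322]
255 dark cols [175, 178, 181, 184, 199, 202, 205, 208, 211, 232, 235, 238, 241, 247, 250, 253, 256, 292, 295, 298, 301, 304, 316, 319, 322, 325, 328]
265 dark cols [169, 172, 175, 178, 181, 196, 199, 202, 205, 208, 211, 223, 226, 235, 238, 241, 247, 250, 253, 256, 292, 295, 298, 301, 304, 307, 322, 325, 328, 331]
time: 19.95
tool_pos: [0.416, 0.2819, 0.0535]
tool_rot: [0.001, 0.91, -0.415, -0.001]
contact_force: [0.5, -0.8, -0.1]
gripper_width: 0.45
grasp_force: 0.0
```

```bash
python3 -m pendant '[[0.45,[0,-0.028,0],0],[0.45,[0,-0.028,0],0],[0.45,[0,-0.028,0],0]]';python3 kc.py | sed -n '8,10p'; python3 -m pendant '[[0,[0,0,0],0],[0,[0,0,0],0],[0,[0,0,0],0],[0,[0,0,0],0],[0,[0,0,0],0]]'; python3 -c "
from plant import manip;s=manip.state();print(s['ft_torque'],s['joint_pos'][5])"
```

```text
time: 20.25
tool_pos: [0.4202, 0.285, 0.0559]
tool_rot: [-0.0, 0.91, -0.415, 0.0]
contact_force: [0.4, 0.1, 0.4]
gripper_width: 0.456
grasp_force: 0.0
245 dark cols [181, 184, 187, 202, 205, 208, 211, 223, 226, 229, 232, 235, 238, 241, 244, 247, 250, 253, 256, 259, 262, 265, 268, 271, 274, 277, 280, 283, 286, 289, 292, 295, 298, 301, 313, 316, 319, 322]
255 dark cols [175, 178, 181, 184, 199, 202, 205, 208, 211, 229, 232, 235, 238, 241, 244, 247, 250, 253, 256, 259, 262, 265, 268, 271, 274, 277, 280, 283, 292, 295, 298, 301, 304, 316, 319, 322, 325, 328]
265 dark cols [169, 172, 175, 178, 181, 196, 199, 202, 205, 208, 211, 241, 244, 247, 250, 253, 256, 259, 262, 265, 268, 271, 292, 295, 298, 301, 304, 307, 322, 325, 328, 331]
time: 20.8
tool_pos: [0.4184, 0.2835, 0.0559]
tool_rot: [0.002, 0.91, -0.415, -0.001]
contact_force: [-5.6, -5.0, 7.9]
gripper_width: 0.147
grasp_force: 60.1
[-0.90994919  1.02501082  0.01645093] 2.8761998753720737
```

```bash
cat > q.py <<'E'
from h import *
from plant import manip
s=manip.state();M=rot(s["tool_rot"]);print("yaw",np.degrees(np.arctan2(M[1,0],M[0,0])).round(2),"tau",s["ft_torque"].round(2),"j6",round(float(s["joint_pos"][5]),3),"F",s["contact_force"].round(1))
E
python3 -m pendant '[[0,[0,0,0],-0.04],[0,[0,0,0],-0.08],[0,[0,0,0],-0.12],[0,[0,0,0],-0.16],[0,[0,0,0],-0.19],[0,[0,0,0],-0.19],[0,[0,0,0],-0.19]]';python3 q.py; python3 -m pendant '[[0,[0,0,0],-0.015],[0,[0,0,0],-0.03],[0,[0,0,0],-0.03]]';python3 q.py; python3 -m pendant '[[0,[0,0,0],-0.01],[0,[0,0,0],-0.015],[0,[0,0,0],-0.015]]';python3 q.py
```

```text
time: 21.5
tool_pos: [0.419, 0.2844, 0.0559]
tool_rot: [0.001, 0.992, -0.129, -0.001]
contact_force: [-3.8, -2.5, 5.4]
gripper_width: 0.145
grasp_force: 59.7
yaw -14.87 tau [-0.36  0.66  0.05] j6 2.28 F [-3.8 -2.5  5.4]
time: 21.8
tool_pos: [0.4191, 0.2846, 0.0559]
tool_rot: [0.0, 0.997, -0.082, -0.001]
contact_force: [-4.3, -2.1, 6.4]
gripper_width: 0.144
grasp_force: 59.8
yaw -9.46 tau [-0.3   0.73  0.05] j6 2.185 F [-4.3 -2.1  6.4]
time: 22.1
tool_pos: [0.419, 0.2846, 0.0559]
tool_rot: [0.0, 0.998, -0.061, -0.001]
contact_force: [-3.4, -2.0, 5.5]
gripper_width: 0.148
grasp_force: 60.4
yaw -6.95 tau [-0.29  0.75 -0.81] j6 2.141 F [-3.4 -2.   5.5]
```

The torque jumped at yaw ≈ -7.5°, which is the end stop at the stirrer's heading. One small extra push, then release and retreat.

```bash
python3 -m pendant '[[0,[0,0,0],-0.006],[0,[0,0,0],-0.006]]';python3 q.py; python3 -m pendant '[[0.45,[0,0,0],0],[0.45,[0,0,0],0],[0.45,[0,0,0],0],[0.45,[0,0,0],0],[0.45,[0,0,0],0]]'; python3 -m pendant '[[0.45,[0,0,-0.2],0],[0.45,[0,0,-0.6],0],[0.45,[0,0,-1],0],[0.45,[0,0,-1],0],[0.45,[0,0,-1],0]]' | head -2;python3 -m pendant '[[0.45,[0,0,-0.4],0],[0.45,[0,0,-0.4],0],[0.45,[0,0,-0.4],0]]' | head -2
python3 - <<'E'
from h import *
from plant import manip
st=manip.state();f=manip.grab_frame("wrist");v=cv2.cvtColor(f["img"],cv2.COLOR_RGB2HSV)[...,2]
M=rot(st["tool_rot"]);T=np.array(f["tool_from_camera"]);Rc=M@T[:3,:3];o=st["tool_pos"]+M@T[:3,3]
c=Rc.T@(np.array([.4195,.2845,.099])-o);u=int(f["fx"]*c[0]/c[2]+f["cx"]);w=int(f["fy"]*c[1]/c[2]+f["cy"]);print(u,w,np.degrees(np.arctan2(M[1,0],M[0,0])))
for r in range(w-26,w+36,4): print(r," ".join("%3d"%x for x in v[r,u-26:u+28:2]))
# bystanders vs start
for n,b in(("top",(170,85,330,135)),("scene",(285,110,380,290))):
  a=dict(np.load(n+"0.npz"))["img"];g=manip.grab_frame(n)["img"]
  for cn in("GREEN","RED"): print(n,cn,[(x[0],x[1]) for x in blobs(a,*globals()[cn],b,20)],[(x[0],x[1]) for x in blobs(g,*globals()[cn],b,20)])
E
```

```text
time: 22.3
tool_pos: [0.419, 0.2847, 0.0559]
tool_rot: [-0.0, 0.999, -0.052, -0.001]
contact_force: [-5.3, -1.9, 5.6]
gripper_width: 0.144
grasp_force: 63.1
yaw -5.93 tau [-0.24  0.76 -1.1 ] j6 2.123 F [-5.3 -1.9  5.6]
time: 22.8
tool_pos: [0.4197, 0.2848, 0.0553]
tool_rot: [-0.0, 0.999, -0.05, 0.0]
contact_force: [0.0, 0.3, 0.0]
gripper_width: 0.453
grasp_force: 0.0
time: 23.3
tool_pos: [0.4207, 0.2853, 0.1773]
time: 23.6
tool_pos: [0.4199, 0.2848, 0.223]
251 179 -5.682364969712614
153 230 198 134 145 145 146 145 145 146 145 146 146 136  98 113 145 146 147 146 147 147 146 145 145 138 174 228
157 178 139 144 144 144 144 143 128  53  36  35  12  12  12  12  12  15  37  42 133 145 146 144 144 145 144 156
161 139 143 142 143 142 143  43  38  40  40  22  24  26  26  26  24  22  31  41  40  32 131 144 143 143 143 141
165 140 140 141 141 137  33  37  38  38  37  22  31  34  35  36  39  33  25  38  38  39  32 122 142 143 142 142
169 168 167 168 139  86  35  36  36  37  37  23  32  34  34  37  37  29  31  38  37  37  38  60 142 141 142 142
173 166 166 166 163  64  35  36  35  36  30  21  31 
[... 922 characters left out ...]
3 112 113 116 118 121 164 177 135
209 133 133 133 133 133 133 133 133 133 134 134 133 134 134 134 133 133 133 133 134 134 134 133 134 134 134 109
213 133 133 133 134 133 134 133 134 133 133 133 134 134 133 134 133 134 133 133 134 133 133 133 134 133 134 133
top GREEN [(array([187.1, 102.9]), np.int32(283))] [(array([187.1, 102.9]), np.int32(284))]
top RED [(array([304.2, 102.2]), np.int32(99))] [(array([304.3, 102.3]), np.int32(100)), (array([264.7, 131.7]), np.int32(24))]
scene GREEN [(array([359.7, 193.1]), np.int32(160))] [(array([294.4, 185.8]), np.int32(31)), (array([359.8, 193.1]), np.int32(157))]
scene RED [(array([321.2, 240.4]), np.int32(81))] [(array([321.2, 240.3]), np.int32(79))]
```

Run:
```python
from h import *
from plant import manip
O=np.array([.647,-.0612,.165]);yw=np.radians(-4.5);d=np.array([np.cos(yw),np.sin(yw),0]);n=np.array([-d[1],d[0],0]);X=np.cos(np.pi/6)*d+[0,0,.5];Z=-.5*d+[0,0,np.cos(np.pi/6)]
t=manip.grab_frame("top");s=manip.grab_frame("scene")
for c in("GREEN","RED","ORANGE"):
  a=blobs(t["img"],*globals()[c],(240,118,290,205),4);b=blobs(s["img"],*globals()[c],(270,150,315,215),4);print(c,a,b)
  if a and b:
    k=lambda z:max(z,key=lambda x:x[1])[0];p,e=tri(ray(t,k(a)),ray(s,k(b)));q=p-O;print((1000*np.array([q@X,q@n,q@Z])).round(1),round(e*1000,1))
a0=dict(np.load("top0.npz"))["img"].astype(int);df=np.abs(t["img"].astype(int)-a0).max(2)
print("beaker region diff frac",(df[185:235,92:150]>40).mean())
```

```text
GREEN [(array([263.1, 143.6]), np.int32(61), array([260, 139,   7,  12], dtype=int32))] [(array([294.4, 185.8]), np.int32(31), array([291, 184,   7,   5], dtype=int32))]
[ 7.4 -1.2  2.9] 2.8
RED [(array([264.6, 131.9]), np.int32(22), array([262, 130,   6,   5], dtype=int32))] [(array([302.4, 184.5]), np.int32(10), array([301, 183,   4,   4], dtype=int32))]
[34.  -2.1  4.4] 3.2
ORANGE [(array([258. , 149.7]), np.int32(26), array([256, 147,   5,   6], dtype=int32))] [(array([292. , 179.6]), np.int32(19), array([291, 176,   4,   7], dtype=int32))]
[-2.4  9.1 15.9] 0.1
beaker region diff frac 0.0
```

The knob pointer now faces the near short edge, and the jaw's image position is the same as when closed at the start. The bystanders haven't moved. The band's position along the fork is still ambiguous, because the prong hides part of it, so I'll look once more from above the holder.

```bash
for k in 1; do python3 -m pendant '[[0.45,[0.593,0.897,-0.1],0],[0.45,[0.593,0.897,-0.1],0],[0.45,[0.593,0.897,-0.1],0],[0.45,[0.593,0.897,-0.1],0]]' | head -2; python3 -m pendant '[[0.45,[0.593,0.897,-0.1],0],[0.45,[0.593,0.897,-0.1],0],[0.45,[0.593,0.897,-0.1],0],[0.45,[0.593,0.897,-0.1],0]]' | head -2; python3 -m pendant '[[0.45,[0.593,0.897,-0.1],-0.006],[0.45,[0.593,0.897,-0.1],-0.006],[0.45,[0.593,0.897,-0.1],-0.006],[0.45,[0.593,0.897,-0.1],-0.006],[0.45,[0.593,0.897,-0.1],-0.006]]'; done
python3 - <<'E'
from h import *
from plant import manip
O=np.array([.647,-.0612,.165]);yw=np.radians(-4.5);d=np.array([np.cos(yw),np.sin(yw),0]);n=np.array([-d[1],d[0],0]);X=np.cos(np.pi/6)*d+[0,0,.5];Z=-.5*d+[0,0,np.cos(np.pi/6)]
st=manip.state();f=manip.grab_frame("wrist");im=f["img"];h=cv2.cvtColor(im,cv2.COLOR_RGB2HSV)
T=np.array(f["tool_from_camera"]);M=rot(st["tool_rot"]);Rc=M@T[:3,:3];o=st["tool_pos"]+M@T[:3,3]
def pw(x,y,z): c=Rc.T@(O+(x*X+y*n+z*Z)/1e3-o);return np.round((f["fx"]*c[0]/c[2]+f["cx"],f["fy"]*c[1]/c[2]+f["cy"]),1)
print(st["tool_pos"])
for nm,q in dict(head_end_top=(48,0,11),red=(32,0,11),shoulder_top=(13,0,11),band_hi=(13,0,7),band_lo=(-13,0,7),nose_hi=(6,6.5,14.5),nose_lo=(-6,6.5,14.5),prong_hi=(7,-9,14),prong_lo=(-7,-9,14),tip=(-102,0,0),saddle_hi=(-76,8,7),saddle_lo=(-88,8,7)).items(): print(nm,pw(*q))
for c in("GREEN","RED","ORANGE","TEAL"):
  for b in blobs(im,*globals()[c],(190,0,310,300),25): print(c,b[0],b[1],b[2])
def sym(q):
  if q[1]>90 and 45<=q[0]<=75: return "g"
  if q[1]>90 and 76<=q[0]<=95: return "t"
  if q[1]>120 and (q[0]<=6 or q[0]>172): return "R"
  if q[1]>120 and q[0]<20: return "o"
  if q[2]<50: return "#"
  if q[1]<60 and q[2]>150: return "w"
  if q[1]>120 and 100<q[0]<125: return "."
  return "-"
for r in range(40,280,4): print("%3d|"%r+"".join(sym(h[r,c]) for c in range(205,300,2)))
E
```

```text
time: 24.25
tool_pos: [0.481, 0.1678, 0.2349]
time: 24.65
tool_pos: [0.5409, 0.0543, 0.2467]
time: 25.15
tool_pos: [0.5997, -0.0566, 0.2583]
tool_rot: [-0.001, 0.999, -0.04, -0.001]
contact_force: [-0.6, -0.4, -1.1]
gripper_width: 0.45
grasp_force: 0.0
[ 0.59971549 -0.0565735   0.25831117]
head_end_top [252.1  83. ]
red [252.1 103.8]
shoulder_top [252.1 125.9]
band_hi [252.  122.9]
band_lo [252.  149.4]
nose_hi [243.7 136.1]
nose_lo [244.  148.3]
prong_hi [263.6 134.6]
prong_lo [263.2 148.9]
tip [251.9 212.2]
saddle_hi [243.8 200.4]
saddle_lo [244.  208.5]
GREEN [252.2 125.9] 398 [243 114  18  27]
RED [252.8  92.8] 240 [239  86  29  13]
ORANGE [238.6 141.1] 430 [230 121  20  38]
TEAL [268.9 135.8] 549 [260 103  21  59]
TEAL [241.  120.7] 74 [238 108   6  25]
TEAL [263.2 192.2] 226 [258 172  14  37]
TEAL [238.8 200.2] 96 [235 190   8  20]
 40|................................................
 44|................................................
 48|................................................
 52|................................................
 56|..................................
[... 2229 characters left out ...]
...........
228|................................................
232|-##.........................................#.--
236|###.........................................##--
240|###.........................................###-
244|###.........................................####
248|###.........................................####
252|####.......................................#####
256|####.......................................#####
260|####.......................................#####
264|####.......................................#####
268|###........................................#####
272|###.........................................####
276|###.........................................####
```

The electrode is seated: nose rows 135–151 match the closed prediction, and the shaft lies in the saddle. But the band sits about 7 mm up-slope of the fork centre. I'll re-grip the shaft at the grip point and draw it gently down its axis.

```bash
python3 to.py -34 -0.5 -31; python3 -m pendant '[[0.45,[0.1,0.005,0.3],0],[0.45,[0.12,0.005,0.6],0],[0.45,[0.12,0.005,0.8],0],[0.45,[0.12,0.005,0.9],0],[0.45,[0.12,0.005,0.9],0],[0.45,[0.12,0.005,0.9],0]]'; python3 to.py -34 -0.5 -31
```

```text
now hyv [-47.7   1.4 124.5] yaw -4.53 F [0.5 0.6 0. ] w 0.452 0.0
units [0.116 0.017 1.295]
time: 25.8
tool_pos: [0.6139, -0.0586, 0.1519]
tool_rot: [-0.0, 0.999, -0.04, -0.0]
contact_force: [-1.4, -0.3, 1.6]
gripper_width: 0.45
grasp_force: 0.4
now hyv [-33.2  -0.   17.9] yaw -4.55 F [-1.4 -0.3  1.6] w 0.45 0.4
units [-0.007  0.004  0.408]
```

Run:
```python
from h import *
from plant import manip
st=manip.state();f=manip.grab_frame("wrist");v=cv2.cvtColor(f["img"],cv2.COLOR_RGB2HSV)[...,2]
for r in(205,215,225,240,255): print(r," ".join("%3d"%x for x in v[r,196:308:3]))
```

```text
205 198 153 222 221 228 221 185 187 198 213 177 168 166 165 203 206 185 179 229 227 220 199 179 142 142  73  77  77  79 103 103 101 100 171 228 228 228 228
215 153 153 154 153 153 118 175 196 169 168 166 164 103 133 148 196 219 227 229 227 219 192 152 218 168 129  83  74  77  77  79  80 101 103  98 228 228 228
225 153 153 153 152 153 152 135 196 166 123 126 125 125 148 127 138 146 152 161 167 152 183  66  67 135 145 153 152 152 111  77  77 103  97 113 226 228 228
240 102 102 103  22  18 102 152 153 135 125 126 126 126 125 109 137 147 151 154 151 142 126  73  74 116 126 126 126 126 125 125 189  17  19  31 102 103 103
255  84  19  18  19  19  44 153 153 135 125 126 126  93  74 103 162 179 163 153 173 139  93  85  67  74  73 121 126 126 126 125 125  16  17  14  23  88 102
```

A finger is grazing the fork's flare, so I'll use a grip further back.

```bash
python3 -m pendant '[[0.45,[0,0,-0.08],0],[0.45,[-0.05,0,-0.08],0],[0.45,[-0.09,0,-0.08],0],[0.45,[-0.09,0,0],0],[0.45,[-0.09,0,0.1],0],[0.45,[-0.09,0,0.2],0],[0.45,[-0.09,0,0.2],0]]'; python3 to.py -44 -0.5 -35
```

```text
time: 26.55
tool_pos: [0.6015, -0.0582, 0.1234]
tool_rot: [-0.001, 0.999, -0.04, -0.003]
contact_force: [-0.2, 0.1, 0.4]
gripper_width: 0.447
grasp_force: 0.0
now hyv [-45.6  -0.6 -10.6] yaw -4.61 F [-0.2  0.1  0.4] w 0.447 0.0
units [ 0.014 -0.     0.203]
```

```bash
python3 -m pendant '[[0.45,[0.01,0,0.08],0],[0.45,[0.01,0,0.16],0],[0.45,[0.01,0,0.2],0],[0.45,[0.01,0,0.2],0]]'; python3 to.py; python3 tr.py | head -3; python3 -m pendant '[[0.3,[0,0,0],0],[0.22,[0,0,0],0],[0.18,[0,0,0],0],[0.18,[0,0,0],0]]'; python3 to.py;  python3 -m pendant '[[0,[0,0,0],0],[0,[0,0,0],0],[0,[0,0,0],0]]'; python3 to.py; python3 tr.py | head -3
```

```text
time: 26.95
tool_pos: [0.6041, -0.0585, 0.102]
tool_rot: [-0.0, 0.999, -0.04, -0.001]
contact_force: [-0.0, 0.1, 0.8]
gripper_width: 0.453
grasp_force: 0.0
now hyv [-42.9  -0.7 -32. ] yaw -4.6 F [-0.   0.1  0.8] w 0.453 0.0
[248.9 177.1] 1964 [294.4 185.8] clip xyz [ 5.1 -0.2  2.1] gap 0.8
[249.3  95.9] 1928 [302.4 184.9] clip xyz [33.4 -1.3  2.4] gap 4.4
elev 30.5
time: 27.45
tool_pos: [0.605, -0.0587, 0.1036]
tool_rot: [0.0, 0.999, -0.04, 0.0]
contact_force: [-0.5, -0.2, 0.0]
gripper_width: 0.178
grasp_force: 0.0
now hyv [-42.   -0.8 -30.4] yaw -4.6 F [-0.5 -0.2  0. ] w 0.178 0.0
time: 27.75
tool_pos: [0.605, -0.0587, 0.1038]
tool_rot: [0.0, 0.999, -0.04, 0.0]
contact_force: [-0.9, -0.9, 2.6]
gripper_width: 0.138
grasp_force: 58.6
now hyv [-42.   -0.8 -30.2] yaw -4.6 F [-0.9 -0.9  2.6] w 0.138 58.6
[251.4 180.4] 1875 [294.2 185.8] clip xyz [ 4.9 -1.   2.8] gap 0.1
[250.3 101.7] 1788 [302.2 185. ] clip xyz [32.6 -1.6  2.3] gap 3.9
elev 29.0
```

```bash
python3 -m pendant '[[0,[-0.009,0,0.005],0],[0,[-0.018,0,0.01],0],[0,[-0.027,0,0.016],0],[0,[-0.036,0,0.021],0],[0,[-0.036,0,0.021],0],[0,[-0.036,0,0.021],0]]'; python3 to.py; python3 tr.py|head -3
```

```text
time: 28.45
tool_pos: [0.6008, -0.0585, 0.1013]
tool_rot: [0.0, 0.999, -0.04, 0.0]
contact_force: [-0.5, -0.3, 5.7]
gripper_width: 0.137
grasp_force: 58.8
now hyv [-46.3  -0.9 -32.7] yaw -4.6 F [-0.5 -0.3  5.7] w 0.137 58.8
[252.4 179.9] 1775 [293.4 185.8] clip xyz [ 1.9 -1.2  3.5] gap 1.4
[250.3 101.7] 1791 [300.4 185.2] clip xyz [27.4 -1.7  2.3] gap 4.4
elev 27.4
```

```bash
python3 -m pendant '[[0.2,[0,0,0],0],[0.45,[0,0,0],0],[0.45,[0,0,0],0],[0.45,[0,0,0],0],[0.45,[0,0,0],0]]' | head -4; python3 -m pendant '[[0.45,[0,0,-0.2],0],[0.45,[0,0,-0.5],0],[0.45,[0,0,-0.9],0],[0.45,[0,0,-0.9],0],[0.45,[0,0,-0.9],0]]' | head -4; python3 -m pendant '[[0.45,[0.02,0,-0.45],0],[0.45,[0.02,0,-0.45],0],[0.45,[0.02,0,-0.45],0]]' | head -2
python3 - <<'E'
from h import *
from plant import manip
O=np.array([.647,-.0612,.165]);yw=np.radians(-4.5);d=np.array([np.cos(yw),np.sin(yw),0]);n=np.array([-d[1],d[0],0]);X=np.cos(np.pi/6)*d+[0,0,.5];Z=-.5*d+[0,0,np.cos(np.pi/6)]
st=manip.state();f=manip.grab_frame("wrist");im=f["img"];h=cv2.cvtColor(im,cv2.COLOR_RGB2HSV)
T=np.array(f["tool_from_camera"]);M=rot(st["tool_rot"]);Rc=M@T[:3,:3];o=st["tool_pos"]+M@T[:3,3]
def pw(x,y,z): c=Rc.T@(O+(x*X+y*n+z*Z)/1e3-o);return np.round((f["fx"]*c[0]/c[2]+f["cx"],f["fy"]*c[1]/c[2]+f["cy"]),1)
for nm,q in dict(red=(32,0,9),band_lo=(-13,0,7),nose_edge=(0,2.5,10.5),nose_hi=(6,6.5,14.5),nose_lo=(-6,6.5,14.5),tip=(-102,0,4),).items(): print(nm,pw(*q))
for c in("GREEN","RED","ORANGE","TEAL"):
  for b in blobs(im,*globals()[c],(190,0,310,300),25): print(c,b[0],b[1],b[2])
def sym(q):
  if q[1]>90 and 45<=q[0]<=75: return "g"
  if q[1]>90 and 76<=q[0]<=95: return "t"
  if q[1]>120 and (q[0]<=6 or q[0]>172): return "R"
  if q[1]>120 and q[0]<20: return "o"
  return "#" if q[2]<50 else "w" if q[1]<60 and q[2]>150 else "." if q[1]>120 and 100<q[0]<125 else "-"
for r in range(60,225,4): print("%3d|"%r+"".join(sym(h[r,c]) for c in range(205,300,2)))
t=manip.grab_frame("top");print([(c,blobs(t["img"],*globals()[c],(240,118,290,205),4)) for c in("GREEN","RED","ORANGE")])
E
```

```text
time: 29.05
tool_pos: [0.6004, -0.0583, 0.1005]
tool_rot: [-0.0, 0.999, -0.04, -0.0]
contact_force: [-0.2, 0.2, 0.4]
time: 29.55
tool_pos: [0.6017, -0.0586, 0.211]
tool_rot: [0.0, 0.999, -0.04, 0.002]
contact_force: [-0.6, 0.8, -0.2]
time: 29.85
tool_pos: [0.6036, -0.0587, 0.2636]
red [249.5 108.3]
band_lo [249.7 153.6]
nose_edge [246.6 143.9]
nose_hi [241.5 140.9]
nose_lo [241.8 152.7]
tip [250.  217.6]
GREEN [251.5 137.3] 324 [242 126  18  26]
RED [250.6 106.3] 214 [237  99  28  13]
ORANGE [236.5 145.7] 407 [228 126  19  37]
TEAL [266.8 142.4] 462 [259 108  19  58]
TEAL [239.7 129.5] 66 [236 123   7  15]
TEAL [239.3 197.3] 163 [233 175  11  37]
TEAL [262.7 197.7] 162 [258 175  12  37]
 60|................................................
 64|................................................
 68|................................................
 72|................................................
 76|...................########.....................
 80|................##############..................
 84|................##############..................
 88|................#############
[... 1166 characters left out ...]
wwwwwwwwwww........
180|........---------w-twwwwwwwtww..................
184|..................ttwwwwwwwt....................
188|..................-twwwwwwwt....................
192|..................ttwwwwwwwt....................
196|.................tttwwwwwwwttt..................
200|...............-ttttwwwwwwwtttt-................
204|..............ttttt.-wwwwww.-tttt...............
208|..............-tt...-wwwww-...ttt...............
212|....................-wwwww-.....................
216|.....................wwwww......................
220|................................................
224|................................................
[('GREEN', []), ('RED', []), ('ORANGE', [])]
```

The band is now centred in the fork: its lower edge is at row 152 against 153.6 predicted, and the tip is at about 218 against 217.6. The jaw is closed, and the shaft is symmetric in the saddle. Handing in.

```bash
python3 -c "
from plant import manip;print(manip.job_done())"
```

```text
the job is handed in; nothing more can be done
None
```

I turned the knob anticlockwise to its end stop and parked the electrode head-up: band centred in the fork, jaw closed, shaft in the saddle. The bottle and jar had not moved and the beaker's part of the top image was unchanged after the knob turn. The shaft slipped out of the pads once, into the fork, with a peak reading of about 26 N; I handed in at about 30 s and no verdict came back.

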